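Scrub out the studio jars

ROBOT

A 6-joint arm with a two-finger parallel gripper is mounted at the origin on the work surface. World frame = base frame: x ahead of the robot, y to its left, z up, the work surface at z = 0. Lengths are in m, angles in degrees, forces in N, time in s.
With the tool pointing down it reaches from about 0.35 to 0.875 m from the base axis. Payload 4.2 kg.
Tool frame: the origin (TCP) lies on the mounting face of the last link; the fingertips stand 182 mm ahead of it and the grasp point (between the pads) lies 164 mm ahead of it (r.tcp_to_grasp is the distance from the TCP to the grasp point, in m); z points along the fingers, y is the line along which they close (so a half turn about z gives the same grasp; the last joint's range is limited). The gripper opens to 87 mm and grips with 3 to 60 N. Pads are 19 mm wide; open, the fingers measure 117 mm over their backs; the gripper's body (75 mm by 190 mm) begins 51 mm behind the grasp point.
Start: joints at [-49.011, 22.042, 0.453, 0, -68.411, -14.817], TCP at [0.276, -0.561, 0.405] pointing down, gripper open.
Joint ranges: [-179.83, 179.83], [-69.29, 118.12], [-61.27, 80.66], [-181.25, 117.63], [-171.15, -9.14], [-177.46, 177.46]. Speed limits (degrees/s): [159.86, 159.86, 180, 180, 180, 180].

INTERFACE

Orientations are given as a 3x3 rotation matrix whose columns are the frame's x, y, z axes.
In Python, from station import sense, eyes, r gives the robot as it stands.
- The arm moves only by the tool jog_arm, never from a script. Its argument "increments" is a list of rows, each a list of 4 numbers: the shift along the tool's x, y, z normalised to -1 to 1, where 1 is 0.02 m, then the turn about the tool's z normalised to -1 to 1, where 1 is 0.08 rad. A call has 1 to 10 rows; each row shifts and turns the commanded pose from where the row before left it, along the tool's axes as they then stand; what a row does not reach is not made up. A row lasts 1/10 s, in which the tool goes at most 50 mm and 8.59 degrees, less where a joint would pass 70% of its speed; a pose out of reach is approached as far as the arm can. A call with a number of a shift or a turn outside -1 to 1 is refused whole. A call with a gripper value outside its range is refused whole. "grip" is the finger opening in mm, from 0 to 87, set as the call begins (left out, the last holds). The fingers move at their own pace and stop on an object; the grip force is fixed at half the most. Time passes only in rows, so rows that do not move let the fingers close. It gives the time, the measured TCP pose, the force, the opening and the grip force at its end, in the units of the state.
- sense(): the state, without advancing time (a new reading comes with each control period).
- eyes.capture(name): name is "scene" or "top" or "wrist"; returns the picture (384x512x3 uint8, blue, green, red); there is no depth.
- eyes.get_calibration(name): a dict with "camera_matrix" (3x3 intrinsics, pixels), "k1" (the pictures are not rectified: a ray, as slopes to the right and down, at radius r is drawn at 1 + k1 r^2 times it, then the intrinsics apply), "R" (3x3) and "t" (3): a world point X has camera coordinates R X + t; the wrist camera has in their place "T_tool_cam" (4x4, takes a point from camera to tool coordinates, whose origin is the TCP and whose axes are the flange's). Camera axes: x right, y down, z forward; pixel columns grow to the right and rows downward; lengths in m; the calibration is good to about 2 mm. A picture is of the moment at which its call begins: read the wrist's pose just before it. get_calibration takes no time and is no camera call.
- r.finish_job(): hands the job in; it is judged then, once.
Trained networks look in the newest picture that a camera, given by its name, has taken for a name from the list of things; names that differ only in an ending like _2 or _b are one class to them, and where a whole thing is asked for, a point or a joint stands for the part that bears it (a point fixed in the world has none). Each returns a list of dicts, best first, with "conf" (0 to 1); they miss things now and then, are a little off and sometimes report something else, mostly with a low value. They report only what shows in the picture. A call takes as long as a camera call.
- eyes.spot_in(camera, name): "centre" ([x, y, z] in m, in world coordinates, good to about 4 mm: the middle of the surface that is visible of it).
- eyes.outline_of(camera, name): "mask" (384x512 bool, what is visible of it).
The state is a dict: "time_s": time; "joints": joint angles; "joint_velocities": joint speeds; "effort": joint torques, N m; "tcp_pos": TCP position; "ee_rot": TCP orientation; "wrist_force": force on the tool from outside, world axes, zero at the start; "moment": the same for the moment, N m; "gripper_width": opening from 0.0 (shut) to 1.0 (fully open); "gripper_force": force on a finger pad.
Only numpy, scipy, OpenCV 4.12 (cv2) and the standard library are available. Lean on these libraries where they do the work, as an engineer would, in place of code of your own. Each camera call takes 0.05 s, during which the arm holds its last target. There are 200 camera calls.

TASK

Clear the small amber bottles off the rubber mat and stand them in the wooden tray, then stand every open glass jar upright on the mat, wholly on it. Next take the long bottle brush and scrub the inside of each jar in turn, from the tallest to the shortest: down to the bottom, up to near the rim, and down to the bottom again. Finish with the brush back upright in its white holder, bristles down, the jars still standing wholly on the mat and the bottles upright in the tray, and leave everything else in its place.

Things in the scene. Friction and masses are not known exactly. Their poses are not given: they have to be found in the camera images.
- mat: Dark rubber wash mat lying flat on the table, fixed, 170 mm (its x) by 350 mm (its y), 4 mm thick. Origin: centre of its underside.
- tray: Flat light-wood bottle tray, fixed, outside 180 mm (its x) by 150 mm (its y), rim 16 mm high, walls and floor 6 mm thick. Origin: centre of its underside.
- holder: White ceramic brush holder, fixed: an upright round tube 85 mm high, 46 mm across outside (foot plate 72 mm across and 6 mm high), inside 36 mm wide with its floor 6 mm above its origin. Origin: centre of its underside.
- brush: Long bottle brush, 200 mm, that starts standing upright in the holder, bristles down. Origin: centre of the bristle end; its z runs along the brush to the handle. Pale bristle head 25 mm across from 0 to 70 mm, steel wire stem 6 mm thick from 70 to 130 mm, square wooden handle 16 x 16 mm (sides along its x and y) from 130 to 200 mm. 70 g.
- brush_tip (a point): Bristle end of the brush, on its axis (the same point as the brush origin).
- brush_grip (a point): Middle of the brush handle, 165 mm from the bristle end.
- jar_tall: Tallest open straight-sided glass jar, loose, 120 mm high, 62 mm across outside, wall 4 mm, bottom 6 mm thick, 250 g; origin: centre of its underside, z up through the mouth. May be absent.
- jar_mid: Middle-sized open straight-sided glass jar, loose, 95 mm high, 64 mm across outside, wall 4 mm, bottom 6 mm thick, 250 g; origin: centre of its underside, z up through the mouth. May be absent.
- jar_short: Shortest open straight-sided glass jar, loose, 70 mm high, 66 mm across outside, wall 4 mm, bottom 6 mm thick, 250 g; origin: centre of its underside, z up through the mouth. May be absent.
- bottle1: Small amber bottle with black cap, loose: body 44 mm across and 50 mm high, shoulder up to 60 mm, cap 27 mm across from 64 to 88 mm, 110 g. It starts standing on the mat. Origin: centre of its underside, z up. May be absent.
- bottle2: Small amber bottle with black cap, loose: body 44 mm across and 50 mm high, shoulder up to 60 mm, cap 27 mm across from 64 to 88 mm, 110 g. It starts standing on the mat. Origin: centre of its underside, z up. May be absent.
- bottle3: Small amber bottle with black cap, loose: body 44 mm across and 50 mm high, shoulder up to 60 mm, cap 27 mm across from 64 to 88 mm, 110 g. It starts standing on the mat. Origin: centre of its underside, z up. May be absent.
- pigment_pot: Bystander: closed pigment pot with steel lid, 60 mm across, 75 mm high; origin under its centre.
- varnish_bottle: Bystander: closed clear bottle, 52 mm across, 120 mm high; origin under its centre.
- squat_jar: Bystander: closed squat white jar, 56 mm across, 60 mm high; origin under its centre.
- artist_brush: Bystander: flat varnish brush, 180 mm long, lying on the table along its x; origin under its middle.

How it is judged (in metres and radians):
On the way, in this order (a step that is already met when the one before it is completed fails the run):
1. the amber bottles stand in the wooden tray and every open jar stands on the rubber mat (x of bottle1 in the frame of tray between -0.066 and 0.066 m and y of bottle1 in the frame of tray between -0.051 and 0.051 m and z of each of bottle1, bottle2, bottle3 in the frame of tray below 0.018 m and angle between each of bottle1, bottle2, bottle3's own z axis and vertical below 0.15 rad and x of bottle2 in the frame of tray between -0.066 and 0.066 m and y of bottle2 in the frame of tray between -0.051 and 0.051 m and x of bottle3 in the frame of tray between -0.066 and 0.066 m and y of bottle3 in the frame of tray between -0.051 and 0.051 m and x of jar_tall in the frame of mat between -0.055 and 0.055 m and y of jar_tall in the frame of mat between -0.145 and 0.145 m and z of each of jar_tall, jar_mid, jar_short in the frame of mat below 0.012 m and angle between each of jar_tall, jar_mid, jar_short's own z axis and vertical below 0.12 rad and x of jar_mid in the frame of mat between -0.055 and 0.055 m and y of jar_mid in the frame of mat between -0.145 and 0.145 m and x of jar_short in the frame of mat between -0.055 and 0.055 m and y of jar_short in the frame of mat between -0.145 and 0.145 m), for 0.2 s.
2. the bottle brush is down at the bottom of the tallest jar (horizontal distance between brush_tip and jar_tall below 0.028 m and angle between jar_tall's own z axis and vertical below 0.2 rad and z of brush_tip in the frame of jar_tall below 0.024 m), for 0.05 s.
3. it is drawn up past half of that jar's height (horizontal distance between brush_tip and jar_tall below 0.028 m and angle between jar_tall's own z axis and vertical below 0.2 rad and z of brush_tip in the frame of jar_tall above 0.06 m), for 0.05 s.
4. it is down at the bottom of the tallest jar a second time (all of step 2), for 0.05 s.
5. the bottle brush is down at the bottom of the middle-sized jar (horizontal distance between brush_tip and jar_mid below 0.028 m and angle between jar_mid's own z axis and vertical below 0.2 rad and z of brush_tip in the frame of jar_mid below 0.024 m), for 0.05 s.
6. it is drawn up past half of that jar's height (horizontal distance between brush_tip and jar_mid below 0.028 m and angle between jar_mid's own z axis and vertical below 0.2 rad and z of brush_tip in the frame of jar_mid above 0.0475 m), for 0.05 s.
7. it is down at the bottom of the middle-sized jar a second time (all of step 5), for 0.05 s.
8. the bottle brush is down at the bottom of the shortest jar (horizontal distance between brush_tip and jar_short below 0.028 m and angle between jar_short's own z axis and vertical below 0.2 rad and z of brush_tip in the frame of jar_short below 0.024 m), for 0.05 s.
9. it is drawn up past half of that jar's height (horizontal distance between brush_tip and jar_short below 0.028 m and angle between jar_short's own z axis and vertical below 0.2 rad and z of brush_tip in the frame of jar_short above 0.035 m), for 0.05 s.
10. it is down at the bottom of the shortest jar a second time (all of step 8), for 0.05 s.
At the end, for the whole second after the job is handed in: Jars upright (0.12 rad) on the mat, centres within 55 mm (mat x) and 145 mm (mat y) of its middle; amber bottles upright on the tray floor (within 66, 51 mm of its middle); brush bristles down in the holder (tip under 30 mm up, tilt under 0.3 rad); all at rest (all of step 1 and linear speed of each of jar_tall, jar_mid, jar_short, bottle1, bottle2, bottle3, brush below 0.03 m/s and horizontal distance between brush_tip and holder below 0.02 m and z of brush_tip in the frame of holder below 0.03 m and angle between brush's own z axis and vertical below 0.3 rad); the robot touches nothing.
It fails at once if a bystander is pushed more than 8 cm away (distance of any of pigment_pot, varnish_bottle, squat_jar, artist_brush from where it was at the start of the episode above 0.08 m).
It fails at once if a standing bystander is knocked over (angle between any of pigment_pot, varnish_bottle, squat_jar's own z axis and vertical above 0.6 rad).
Of jar_tall, jar_mid, jar_short only 2 to 3 are there at a start; the rules pass over those that are not, and their reading is None.
Of bottle1, bottle2, bottle3 only 2 to 3 are there at a start; the rules pass over those that are not, and their reading is None.
At some moment in a run one of jar_tall, jar_mid, jar_short may be knocked a few centimetres aside while the robot is not near it.
It also fails if it takes over 210 s, if anything falls off the work surface, if the arm or the gripper's body presses on something with over 40 N, if the wrist force passes 120 N, or if a joint passes its speed limit or range.

## Working session

There is one attempt and no reset: what is moved stays moved. The work goes in short steps, Python scripts to look and compute and a tool call to move; the robot and the scene stay as the last step left them, time stands still between calls to the robot, and variables do not carry over. Pictures are saved under pics/ and viewed, at most 19 in all, crops included, and the job is handed in when it is done.

Besides the shell and the picture viewer there is one more tool, called after ">>>" as name(argument=value, ...), one argument or row to a line, values as JSON. jog_arm: Moves the arm, as the interface text tells. Its arguments: {"type":"object","properties":{"increments":{"type":"array"},"grip":{"type":"number"}},"required":["increments"]}

```bash
ls; mkdir -p pics; cat > h.py <<'E'
import numpy as np, cv2
from station import sense, eyes, r
def pix(cam,X):
    c=eyes.get_calibration(cam);p=np.array(c["R"])@np.array(X)+np.array(c["t"]);s=p[:2]/p[2];s=s*(1+c["k1"]*(s@s));K=np.array(c["camera_matrix"]);return (K[:2,:2]@s+K[:2,2])
def ray(cam,uv,z):
    c=eyes.get_calibration(cam);K=np.array(c["camera_matrix"]);s0=np.linalg.solve(K[:2,:2],np.array(uv,float)-K[:2,2]);s=s0.copy()
    for _ in range(20): s=s0/(1+c["k1"]*(s@s))
    R=np.array(c["R"]);t=np.array(c["t"]);o=-R.T@t;d=R.T@np.array([*s,1]);return o+d*(z-o[2])/d[2]
E
python3 - <<'E'
from h import *
s=sense();print(s["time_s"],s["tcp_pos"],np.round(s["ee_rot"],3).tolist(),s["gripper_width"],r.tcp_to_grasp)
a=[eyes.capture(n) for n in("scene","top")]
for n,i in zip(("scene","top"),a): cv2.imwrite(f"pics/{n}0.png",i)
for n in "mat tray holder brush brush_grip jar_tall jar_mid jar_short bottle1 pigment_pot varnish_bottle squat_jar artist_brush".split():
    for c in("top","scene"):
        print(n,c,[(round(d["conf"],2),np.round(d["centre"],3).tolist()) for d in eyes.spot_in(c,n)][:4])
E
```

```text
pics
0.0 [ 0.27562186 -0.56070926  0.40366925] [[-0.898, -0.441, -0.001], [-0.441, 0.898, 0.002], [0.0, 0.002, -1.0]] 0.9994131100274354 0.1635
mat top [(0.91, [0.485, 0.009, 0.004]), (0.46, [0.721, -0.274, 0.076])]
mat scene [(0.92, [0.493, 0.043, 0.003]), (0.42, [0.468, -0.376, 0.01])]
tray top [(0.78, [0.468, -0.378, 0.006])]
tray scene [(0.92, [0.471, -0.374, 0.009])]
holder top [(0.67, [0.664, -0.047, 0.008])]
holder scene [(0.7, [0.68, -0.037, 0.039])]
brush top [(0.6, [0.672, -0.053, 0.139])]
brush scene [(0.56, [0.675, -0.049, 0.162])]
brush_grip top [(0.46, [0.667, -0.055, 0.14])]
brush_grip scene [(0.51, [0.68, -0.045, 0.162])]
jar_tall top []
jar_tall scene []
jar_mid top [(0.66, [0.409, 0.309, 0.035])]
jar_mid scene []
jar_short top [(0.59, [0.567, 0.345, 0.016]), (0.26, [0.724, -0.274, 0.079])]
jar_short scene [(0.68, [0.562, 0.343, 0.038])]
bottle1 top [(0.45, [0.491, -0.139, 0.057]), (0.32, [0.67, -0.059, 0.141])]
bottle1 scene [(0.8, [0.494, -0.128, 0.052]), (0.71, [0.682, -0.037, 0.037]), (0.64, [0.492, -0.009, 0.054])]
pigment_pot top [(0.79, [0.722, 0.248, 0.075])]
pigment_pot scene [(0.89, [0.729, 0.268, 0.068])]
varnish_bottle top [(0.83, [0.72, -0.272, 0.082])]
varnish_bottle scene [(0.89, [0.734, -0.266, 0.069])]
squat_jar top [(0.73, [0.657, -0.383, 0.063])]
squat_jar scene []
artist_brush top [(0.82, [0.525, 0.458, 0.021]), (0.59, [0.486, 0.006, 0.003])]
artist_brush scene [(0.79, [0.532, 0.455, 0.015]), (0.49, [0.416, 0.31, 0.065]), (0.24, [0.681, -0.034, 0.041])]
```

View pics/top0.png

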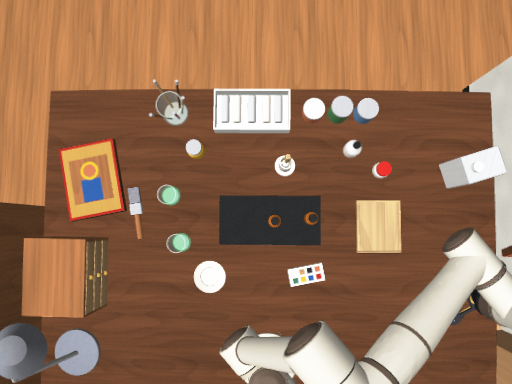

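View pics/scene0.png

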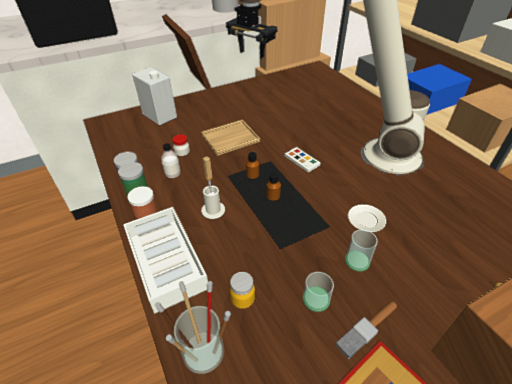

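The top view shows two upright open jars at (168,195) and (179,243), and two bottles on the mat at (275,221) and (312,218). The brush stands in its holder at (285,166), and the tray is at (379,226). The scene view agrees, with jars at (318,291) and (357,250). Next I'll measure the jar types and refine the poses.

```bash
cat >> h.py <<'E'
TY={"tall":(.12,.031),"mid":(.095,.032),"short":(.07,.033)}
def circ(x,y,z,rad): return [(x+rad*np.cos(a),y+rad*np.sin(a),z) for a in np.linspace(0,6.283,40)]
def outline(cam,x,y,prof,z0=0):
    P=np.array([pix(cam,p) for h,rad in prof for p in circ(x,y,z0+h,rad)],np.float32)
    m=np.zeros((384,512),np.uint8);cv2.fillConvexPoly(m,np.round(cv2.convexHull(P)*16).astype(np.int32),1,shift=4);return m>0
def fit(masks,x,y,prof,z0=0):
    from scipy.optimize import minimize
    def cost(p):
        c=0
        for cam,m in masks.items():
            o=outline(cam,*p,prof,z0);c+=1-(o&m).sum()/(o|m).sum()
        return c
    R=minimize(cost,[x,y],method="Nelder-Mead",options=dict(initial_simplex=[[x,y],[x+.01,y],[x,y+.01]],xatol=3e-4));return np.round(R.x,4),round(R.fun/len(masks),3)
def masks(name,xy,z=.04,cams=("top","scene")):
    out={}
    for c in cams:
        q=pix(c,(*xy,z))
        for d in eyes.outline_of(c,name):
            m=d["mask"];ys,xs=np.nonzero(m)
            if len(xs) and np.hypot(xs.mean()-q[0],ys.mean()-q[1])<22 and d["conf"]>.2: out[c]=m;break
    return out
E
python3 - <<'E'
from h import *
eyes.capture("top");eyes.capture("scene")
def bb(m): ys,xs=np.nonzero(m);return (xs.min(),ys.min(),xs.max(),ys.max())
for xy in((.567,.345),(.41,.31)):
    M={}
    for n in("jar_short","jar_mid"):
        for c,m in masks(n,xy).items(): M.setdefault(c,m)
    print(xy,{c:bb(m) for c,m in M.items()})
    for t,(H,R) in TY.items():
        print(t,fit(M,*xy,[(0,R),(H,R)]), [fit({c:m},*xy,[(0,R),(H,R)]) for c,m in M.items()])
for c in("top","scene"):
    for n in("mat","tray"):
        m=eyes.outline_of(c,n)[0]["mask"].astype(np.uint8)
        k=max(cv2.findContours(m,0,2)[0],key=cv2.contourArea);b=cv2.boxPoints(cv2.minAreaRect(k)) if c=="top" else cv2.approxPolyDP(cv2.convexHull(k),6,True)[:,0]
        print(c,n,[np.round(ray(c,p,.004 if n=="mat" else .016)[:2],3).tolist() for p in b])
for xy in((.488,-.135),(.488,-.015)):
    M=masks("bottle1",xy);print("bottle",xy,[(c,fit({c:m},*xy,[(0,.022),(.05,.022),(.06,.0135),(.088,.0135)],.004)) for c,m in M.items()])
M=masks("brush",(.675,-.05),.15);print("brush",{c:bb(m) for c,m in M.items()})
for c,m in M.items():
    ys,xs=np.nonzero(m);k=ys<ys.min()+ (6 if c=="scene" else 4);print(ray(c,(xs[k].mean(),ys[k].mean()),.2))
M=masks("holder",(.67,-.05));print("holder",[(c,fit({c:m},.67,-.05,[(0,.036),(.006,.036),(.085,.023)])) for c,m in M.items()])
i=cv2.imread("pics/top0.png");j=cv2.imread("pics/scene0.png")
a=cv2.resize(i[140:270,130:420],None,fx=2.6,fy=2.6,interpolation=2);b=cv2.resize(j[140:330,180:390],None,fx=2.0,fy=2.0,interpolation=2)
cv2.imwrite("pics/c1.png",a);cv2.imwrite("pics/c2.png",cv2.resize(j[225:325,290:390],None,fx=5,fy=5))
E
```

```text
(0.567, 0.345) {'top': (np.int64(158), np.int64(185), np.int64(179), np.int64(203)), 'scene': (np.int64(303), np.int64(272), np.int64(333), np.int64(311))}Traceback (most recent call last):
  File "<stdin>", line 10, in <module>
  File "h.py", line 21, in fit
    R=minimize(cost,[x,y],method="Nelder-Mead",options=dict(initial_simplex=[[x,y],[x+.01,y],[x,y+.01]],xatol=3e-4));return np.round(R.x,4),round(R.fun/len(masks),3)
    res = _minimize_neldermead(fun, x0, args, callback, bounds=bounds,
                               **options)
    fxcc = func(xcc)
    fx = function(np.copy(x), *(wrapper_args + args))
  File "h.py", line 19, in cost
    o=outline(cam,*p,prof,z0);c+=1-(o&m).sum()/(o|m).sum()
  File "h.py", line 12, in outline
    P=np.array([pix(cam,p) for h,rad in prof for p in circ(x,y,z0+h,rad)],np.float32)
                ~~~^^^^^^^
  File "h.py", line 4, in pix
    c=eyes.get_calibration(cam);p=np.array(c["R"])@np.array(X)+np.array(c["t"]);s=p[:2]/p[2];s=s*(1+c["k1"]*(s@s));K=np.array(c["camera_matrix"]);return (K[:2,:2]@s+K[:2,2])
ValueError: time passes only in moves, steps and waits
```

```bash
python3 - <<'E'
s=open("h.py").read()
s=s.replace("def pix(","_C={}\ndef cal(n):\n    if n not in _C: _C[n]=eyes.get_calibration(n)\n    return _C[n]\ndef pix(",1).replace("c=eyes.get_calibration(cam)","c=cal(cam)")
open("h.py","w").write(s)
E
cat > m.py <<'E'
from h import *
eyes.capture("top");eyes.capture("scene")
def bb(m): ys,xs=np.nonzero(m);return tuple(map(int,(xs.min(),ys.min(),xs.max(),ys.max())))
for xy in((.567,.345),(.41,.31)):
    M={}
    for n in("jar_short","jar_mid","jar_tall"):
        for c,m in masks(n,xy).items(): M.setdefault(c,m)
    print(xy,{c:bb(m) for c,m in M.items()})
    for t,(H,R) in TY.items():
        print(t,[(c,fit({c:m},*xy,[(0,R),(H,R)])) for c,m in M.items()])
for c in("top","scene"):
    for n in("mat","tray"):
        m=eyes.outline_of(c,n)[0]["mask"].astype(np.uint8)
        k=max(cv2.findContours(m,0,2)[0],key=cv2.contourArea);b=cv2.boxPoints(cv2.minAreaRect(k)) if c=="top" else cv2.approxPolyDP(cv2.convexHull(k),6,True)[:,0]
        print(c,n,[np.round(ray(c,p,.004 if n=="mat" else .016)[:2],3).tolist() for p in b])
for xy in((.488,-.135),(.488,-.015)):
    M=masks("bottle1",xy);print("bottle",xy,[(c,fit({c:m},*xy,[(0,.022),(.05,.022),(.06,.0135),(.088,.0135)],.004)) for c,m in M.items()])
M=masks("brush",(.675,-.05),.15);print("brush",{c:bb(m) for c,m in M.items()})
for c,m in M.items():
    ys,xs=np.nonzero(m);k=ys<ys.min()+ (6 if c=="scene" else 4);print(ray(c,(xs[k].mean(),ys[k].mean()),.2))
M=masks("holder",(.67,-.05));print("holder",[(c,fit({c:m},.67,-.05,[(0,.036),(.006,.036),(.085,.023)])) for c,m in M.items()])
j=cv2.imread("pics/scene0.png")
cv2.imwrite("pics/c2.png",cv2.resize(j[140:310,190:390],None,fx=3.5,fy=3.5,interpolation=2))
E
python3 m.py
```

```text
(0.567, 0.345) {'top': (157, 184, 180, 204), 'scene': (303, 272, 333, 309)}
tall [('top', (array([0.566 , 0.3329]), np.float64(0.121))), ('scene', (array([0.5721, 0.348 ]), np.float64(0.3)))]
mid [('top', (array([0.567, 0.335]), np.float64(0.086))), ('scene', (array([0.5697, 0.3454]), np.float64(0.209)))]
short [('top', (array([0.5677, 0.3395]), np.float64(0.039))), ('scene', (array([0.5645, 0.3391]), np.float64(0.089)))]
(0.41, 0.31) {'top': (166, 233, 190, 252), 'scene': (345, 229, 376, 270)}
tall [('top', (array([0.4069, 0.2964]), np.float64(0.052))), ('scene', (array([0.4177, 0.31  ]), np.float64(0.174)))]
mid [('top', (array([0.4063, 0.2996]), np.float64(0.033))), ('scene', (array([0.4035, 0.2996]), np.float64(0.048)))]
short [('top', (array([0.4063, 0.3032]), np.float64(0.044))), ('scene', (array([0.3967, 0.2947]), np.float64(0.143)))]
top mat [[0.569, 0.17], [0.572, -0.183], [0.404, -0.183], [0.4, 0.168]]
top tray [[0.555, -0.302], [0.557, -0.455], [0.378, -0.453], [0.378, -0.301]]
scene mat [[0.563, -0.175], [0.397, -0.171], [0.404, 0.17], [0.566, 0.169]]
scene tray [[0.382, -0.288], [0.556, -0.292], [0.552, -0.449], [0.377, -0.451]]
bottle (0.488, -0.135) [('scene', (array([ 0.4902, -0.1452]), np.float64(0.156)))]
bottle (0.488, -0.015) [('scene', (array([ 0.4796, -0.0179]), np.float64(0.241)))]
brush {'scene': (204, 153, 215, 194)}
[ 0.66363813 -0.07019774  0.2       ]
holder [('top', (array([ 0.6752, -0.0549]), np.float64(0.231))), ('scene', (array([ 0.6703, -0.0573]), np.float64(0.282)))]
```

View pics/c2.png

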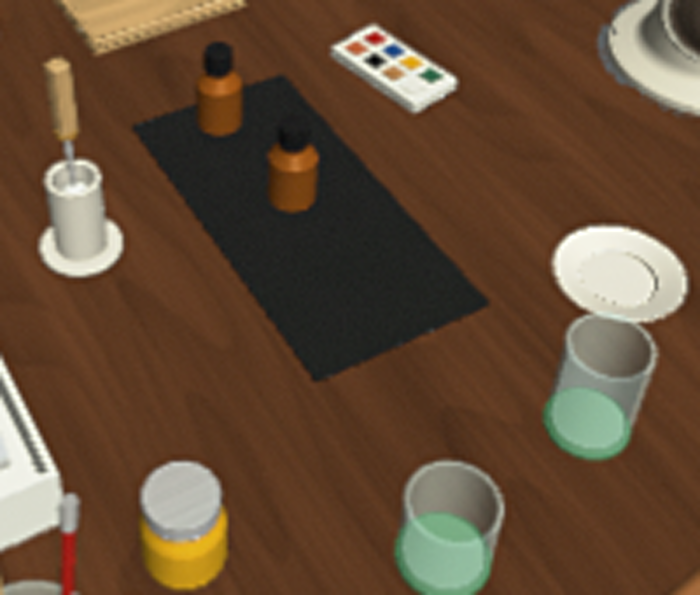

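The crop confirms it: both jars stand upright with their green bottoms down. They fit as jar_mid at (0.405,0.300) and jar_short at (0.566,0.339). The brush leans slightly in its holder. I'll turn the tool to the world axes and go over the first bottle.

>>> jog_arm(
  increments=[
    [0,0,0,0.95],
    [0,0,0,0.95],
    [0,0,0,0.95],
    [0,0,0,0.95],
    [0,0,0,0.95],
    [0,0,0,0.95],
    [0,0,0,0],
  ],
  grip=60,
)

```text
time_s: 3.7
tcp_pos: [0.2757, -0.5609, 0.4048]
ee_rot: [[-1.0, -0.001, 0.0], [-0.001, 1.0, -0.0], [-0.0, -0.0, -1.0]]
wrist_force: [0.8, 0.3, -0.1]
gripper_width: 0.694
gripper_force: 0.0
```

>>> jog_arm(
  increments=[
    [-0.5,1,0,0],
    [-0.5,1,0,0],
    [-0.5,1,0,0],
    [-0.5,1,0,0],
    [-0.5,1,0,0],
    [-0.5,1,0,0],
    [-0.5,1,0,0],
    [-0.5,1,0,0],
    [-0.5,1,0,0],
    [-0.5,1,0,0],
  ],
)

```text
time_s: 4.7
tcp_pos: [0.3758, -0.36, 0.4049]
ee_rot: [[-1.0, -0.003, 0.0], [-0.003, 1.0, -0.0], [-0.0, -0.0, -1.0]]
wrist_force: [0.4, -0.2, -0.6]
gripper_width: 0.691
gripper_force: 0.0
```

>>> jog_arm(
  increments=[
    [-0.5,1,0,0],
    [-0.5,1,0,0],
    [-0.5,1,0,0],
    [-0.5,1,0,0],
    [-0.5,1,0,0],
    [-0.5,1,0,0],
    [-0.5,1,0,0],
    [-0.5,1,0,0],
    [0,0,0,0],
    [0,0,0,0],
  ],
)

```text
time_s: 5.7
tcp_pos: [0.4554, -0.2006, 0.4048]
ee_rot: [[-1.0, -0.003, -0.0], [-0.003, 1.0, -0.0], [0.0, -0.0, -1.0]]
wrist_force: [-0.1, 0.0, 0.3]
gripper_width: 0.688
gripper_force: 0.0
```

```bash
cat >> h.py <<'E'
def wcal():
    c=cal("wrist");s=sense();T=np.eye(4);T[:3,:3]=s["ee_rot"];T[:3,3]=s["tcp_pos"];W=T@np.array(c["T_tool_cam"]);R=W[:3,:3].T
    _C["wrist_w"]=dict(camera_matrix=c["camera_matrix"],k1=c["k1"],R=R,t=-R@W[:3,3])
def plan(x,y,z):
    "units along tool axes that bring the grasp point to world x,y,z"
    s=sense();R=np.array(s["ee_rot"]);g=np.array(s["tcp_pos"])+R[:,2]*r.tcp_to_grasp
    print("grasp",np.round(g,4),"yaw err deg",round(np.degrees(np.arctan2(R[1,0],-R[0,0])),2),"units",np.round(R.T@(np.array([x,y,z])-g)/.02,2))
E
python3 - <<'E'
from h import *
for p in((274.5,221),(311.5,218)): print(ray("top",p,.092))
wcal();i=eyes.capture("wrist");cv2.imwrite("pics/w1.png",i)
print([(round(d["conf"],2),np.round(d["centre"],3).tolist()) for d in eyes.spot_in("wrist","bottle1")][:4])
plan(.485,-.14,.078)
E
```

```text
[ 0.48050691 -0.02042568  0.092     ]
[ 0.49129346 -0.14044449  0.092     ]
[(0.97, [0.485, -0.146, 0.058]), (0.86, [0.474, -0.031, 0.06])]
grasp [ 0.4551 -0.2012  0.2413] yaw err deg -0.05 units [-1.5   3.06  8.16]
```

View pics/w1.png

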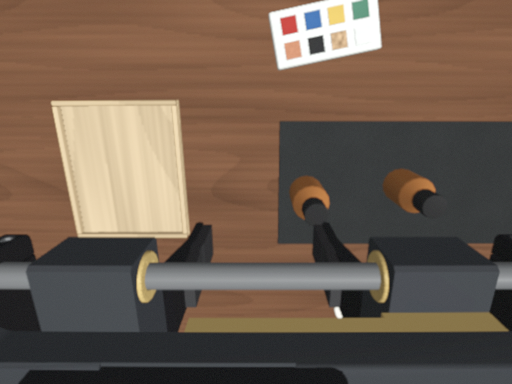

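The wrist view shows bottle caps at about (315,211) and (431,203), with the tray at the left (corners near 55,100 and 188,237). I'll triangulate the cap centres.

```bash
python3 - <<'E'
from h import *
wcal()
for p in((315.5,212),(432,204)): print(ray("wrist_w",p,.090))
print("tray corners",[np.round(ray("wrist_w",p,.016)[:2],3).tolist() for p in((53,101),(180,101),(188,237),(76,238))])
print("mat",[np.round(ray("wrist_w",p,.004)[:2],3).tolist() for p in((279,121),(278,243))])
E
```

```text
[ 0.48759615 -0.14431638  0.09      ]
[ 0.47866675 -0.0224881   0.09      ]
tray corners [[0.375, -0.449], [0.376, -0.298], [0.552, -0.301], [0.554, -0.454]]
mat [[0.4, -0.18], [0.567, -0.178]]
```

>>> jog_arm(
  increments=[
    [-0.57,0.97,0,0],
    [-0.57,0.97,0,0],
    [-0.56,0.97,0,0],
    [0,0,1,0],
    [0,0,1,0],
    [0,0,1,0],
    [0,0,1,0],
  ],
)

```text
time_s: 6.5
tcp_pos: [0.489, -0.1434, 0.3241]
ee_rot: [[-1.0, 0.0, 0.0], [0.0, 1.0, -0.0], [-0.0, -0.0, -1.0]]
wrist_force: [1.2, 0.4, 0.4]
gripper_width: 0.69
gripper_force: 0.0
```

>>> jog_arm(
  increments=[
    [0,0,1,0],
    [0,0,1,0],
    [0,0,1,0],
    [0,0,0.6,0],
    [0,0,0.5,0],
    [0,0,0,0],
    [0,0,0,0],
  ],
)

```text
time_s: 7.2
tcp_pos: [0.4896, -0.1427, 0.2432]
ee_rot: [[-1.0, -0.001, 0.001], [-0.001, 1.0, -0.0], [-0.001, -0.0, -1.0]]
wrist_force: [-0.0, 0.0, 0.7]
gripper_width: 0.692
gripper_force: 0.0
```

>>> jog_arm(
  increments=[
    [0,0,0,0],
    [0,0,0,0],
    [0,0,0,0],
    [0,0,0,0],
    [0,0,0,0],
    [0,0,0,0],
    [0,0,0,0],
    [0,0,0,0],
  ],
  grip=15,
)

```text
time_s: 8.0
tcp_pos: [0.4895, -0.1427, 0.2431]
ee_rot: [[-1.0, -0.001, 0.001], [-0.001, 1.0, -0.0], [-0.001, -0.0, -1.0]]
wrist_force: [-0.8, -2.0, 2.9]
gripper_width: 0.302
gripper_force: 30.9
```

>>> jog_arm(
  increments=[
    [0,0,-0.5,0],
    [0,0,-1,0],
    [0,0,-1,0],
    [0,0,-1,0],
    [0,0,-1,0],
    [0,0,0,0],
  ],
)

```text
time_s: 8.6
tcp_pos: [0.4899, -0.1424, 0.3356]
ee_rot: [[-1.0, -0.001, 0.006], [-0.001, 1.0, -0.0], [-0.006, -0.0, -1.0]]
wrist_force: [0.5, 0.0, -1.1]
gripper_width: 0.305
gripper_force: 30.6
```

>>> jog_arm(
  increments=[
    [0.25,-1,0,0],
    [0.25,-1,0,0],
    [0.25,-1,0,0],
    [0.25,-1,0,0],
    [0.25,-1,0,0],
    [0.25,-1,0,0],
    [0.25,-1,0,0],
    [0.25,-1,0,0],
    [0.25,-1,0,0],
    [0.25,-1,0,0],
  ],
)

```text
time_s: 9.6
tcp_pos: [0.4389, -0.343, 0.3315]
ee_rot: [[-1.0, -0.0, -0.002], [-0.0, 1.0, 0.002], [0.002, 0.002, -1.0]]
wrist_force: [0.9, 0.3, -0.9]
gripper_width: 0.302
gripper_force: 30.6
```

>>> jog_arm(
  increments=[
    [0.25,-1,0,0],
    [0.25,-0.68,0,0],
    [0,0,1,0],
    [0,0,1,0],
    [0,0,1,0],
    [0,0,0.7,0],
    [0,0,0.4,0],
    [0,0,0.2,0],
    [0,0,0,0],
    [0,0,0,0],
  ],
)

```text
time_s: 10.6
tcp_pos: [0.4298, -0.3763, 0.2474]
ee_rot: [[-1.0, -0.001, 0.001], [-0.001, 1.0, -0.001], [-0.001, -0.001, -1.0]]
wrist_force: [0.8, 0.2, -1.4]
gripper_width: 0.302
gripper_force: 30.6
```

Lower 2 mm, release and rise, then go to the second bottle at (0.480,-0.0215).

>>> jog_arm(
  increments=[
    [0,0,0.1,0],
    [0,0,0,0],
    [0,0,0,0],
  ],
)

```text
time_s: 10.9
tcp_pos: [0.4296, -0.3762, 0.2452]
ee_rot: [[-1.0, -0.001, 0.001], [-0.001, 1.0, -0.0], [-0.001, -0.0, -1.0]]
wrist_force: [-0.3, -0.5, 0.2]
gripper_width: 0.3
gripper_force: 30.7
```

>>> jog_arm(
  increments=[
    [0,0,0,0],
    [0,0,0,0],
    [0,0,0,0],
    [0,0,0,0],
    [0,0,0,0],
    [0,0,-0.5,0],
    [0,0,-1,0],
    [0,0,-1,0],
    [0,0,-1,0],
    [0,0,-1,0],
  ],
  grip=55,
)

```text
time_s: 11.9
tcp_pos: [0.4294, -0.3761, 0.3364]
ee_rot: [[-1.0, -0.001, 0.001], [-0.001, 1.0, -0.0], [-0.001, -0.0, -1.0]]
wrist_force: [0.1, -1.0, -0.3]
gripper_width: 0.634
gripper_force: 0.0
```

>>> jog_arm(
  increments=[
    [-0.14,1,0,0],
    [-0.14,1,0,0],
    [-0.14,1,0,0],
    [-0.14,1,0,0],
    [-0.14,1,0,0],
    [-0.14,1,0,0],
    [-0.14,1,0,0],
    [-0.14,1,0,0],
    [-0.14,1,0,0],
    [-0.14,1,0,0],
  ],
)

```text
time_s: 12.9
tcp_pos: [0.4574, -0.1753, 0.3356]
ee_rot: [[-1.0, -0.001, 0.001], [-0.001, 1.0, -0.0], [-0.001, -0.0, -1.0]]
wrist_force: [0.0, -0.4, 0.4]
gripper_width: 0.633
gripper_force: 0.0
```

>>> jog_arm(
  increments=[
    [-0.14,1,0,0],
    [-0.14,1,0,0],
    [-0.14,1,0,0],
    [-0.14,1,0,0],
    [-0.14,1,0,0],
    [-0.14,1,0,0],
    [-0.14,1,0,0],
    [-0.14,0.74,0,0],
    [0,0,0,0],
    [0,0,0,0],
  ],
)

```text
time_s: 13.9
tcp_pos: [0.4796, -0.0213, 0.335]
ee_rot: [[-1.0, -0.001, 0.0], [-0.001, 1.0, -0.0], [-0.0, -0.0, -1.0]]
wrist_force: [-0.6, 0.0, 0.1]
gripper_width: 0.633
gripper_force: 0.0
```

```bash
python3 - <<'E'
from h import *
wcal();i=eyes.capture("wrist");cv2.imwrite("pics/w2.png",i)
print([(round(d["conf"],2),np.round(d["centre"],3).tolist()) for d in eyes.spot_in("wrist","bottle1")][:4])
print([pix("wrist_w",(.48,-.0215,.09))])
plan(.480,-.0215,.0795)
E
```

```text
[(0.84, [0.472, -0.026, 0.063])]
[array([260.98678027, 205.76843741])]
grasp [ 0.4795 -0.0218  0.1713] yaw err deg -0.01 units [-0.03  0.01  4.59]
```

View pics/w2.png

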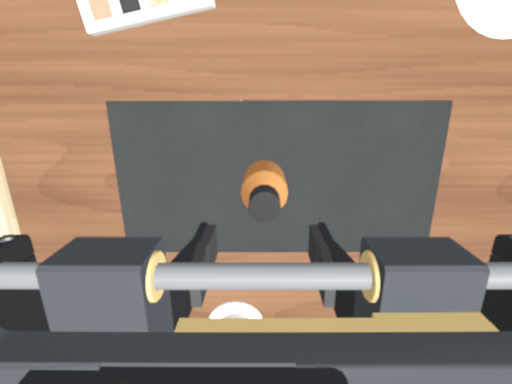

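The bottle cap is at (264,203), close to the predicted (261,206). Grasping it.

>>> jog_arm(
  increments=[
    [0,0,1,0],
    [0,0,1,0],
    [0,0,1,0],
    [0,0,1,0],
    [0,0,0.58,0],
    [0,0,0,0],
    [0,0,0,0],
  ],
)

```text
time_s: 14.7
tcp_pos: [0.4799, -0.0218, 0.2434]
ee_rot: [[-1.0, -0.0, 0.0], [-0.0, 1.0, -0.0], [-0.0, -0.0, -1.0]]
wrist_force: [0.2, 1.2, -0.2]
gripper_width: 0.633
gripper_force: 0.0
```

>>> jog_arm(
  increments=[
    [0,0,0,0],
    [0,0,0,0],
    [0,0,0,0],
    [0,0,0,0],
    [0,0,0,0],
    [0,0,0,0],
    [0,0,0,0],
    [0,0,0,0],
  ],
  grip=15,
)

```text
time_s: 15.5
tcp_pos: [0.4799, -0.0211, 0.2436]
ee_rot: [[-1.0, -0.001, 0.001], [-0.001, 1.0, 0.0], [-0.001, 0.0, -1.0]]
wrist_force: [-1.8, 1.7, 4.4]
gripper_width: 0.305
gripper_force: 32.5
```

>>> jog_arm(
  increments=[
    [0,0,-0.5,0],
    [0,0,-1,0],
    [0,0,-1,0],
    [0,0,-1,0],
    [0,0,-1,0],
    [0,0,-1,0],
    [0,0,0,0],
  ],
)

```text
time_s: 16.2
tcp_pos: [0.48, -0.0214, 0.3558]
ee_rot: [[-1.0, -0.001, 0.005], [-0.001, 1.0, 0.001], [-0.005, 0.001, -1.0]]
wrist_force: [-0.3, -0.0, -0.7]
gripper_width: 0.304
gripper_force: 32.3
```

>>> jog_arm(
  increments=[
    [-0.05,-1,0,0],
    [-0.05,-1,0,0],
    [-0.05,-1,0,0],
    [-0.05,-1,0,0],
    [-0.05,-1,0,0],
    [-0.05,-1,0,0],
    [-0.05,-1,0,0],
    [-0.05,-1,0,0],
    [-0.05,-1,0,0],
    [-0.05,-1,0,0],
  ],
)

```text
time_s: 17.2
tcp_pos: [0.4892, -0.2221, 0.3518]
ee_rot: [[-1.0, -0.0, -0.003], [-0.0, 1.0, 0.001], [0.003, 0.001, -1.0]]
wrist_force: [1.0, 0.3, -2.4]
gripper_width: 0.301
gripper_force: 32.3
```

>>> jog_arm(
  increments=[
    [-0.06,-1,0,0],
    [-0.06,-1,0,0],
    [-0.06,-1,0,0],
    [-0.06,-1,0,0],
    [-0.06,-1,0,0],
    [-0.06,-1,0,0],
    [-0.06,-1,0,0],
    [-0.06,-0.73,0,0],
    [0,0,0,0],
    [0,0,0,0],
  ],
)

```text
time_s: 18.2
tcp_pos: [0.4992, -0.3759, 0.3522]
ee_rot: [[-1.0, -0.0, -0.002], [-0.0, 1.0, 0.001], [0.002, 0.001, -1.0]]
wrist_force: [0.5, -0.5, -1.1]
gripper_width: 0.3
gripper_force: 32.2
```

>>> jog_arm(
  increments=[
    [0,0,1,0],
    [0,0,1,0],
    [0,0,1,0],
    [0,0,1,0],
    [0,0,0.7,0],
    [0,0,0.4,0],
    [0,0,0.22,0],
    [0,0,0,0],
    [0,0,0,0],
    [0,0,0,0],
  ],
)

```text
time_s: 19.2
tcp_pos: [0.4998, -0.3761, 0.2477]
ee_rot: [[-1.0, -0.001, 0.002], [-0.001, 1.0, -0.001], [-0.002, -0.001, -1.0]]
wrist_force: [-0.8, -0.3, -1.4]
gripper_width: 0.3
gripper_force: 32.2
```

>>> jog_arm(
  increments=[
    [0,0,0,0],
    [0,0,0,0],
    [0,0,0,0],
    [0,0,0,0],
    [0,0,0,0],
    [0,0,-0.5,0],
    [0,0,-1,0],
    [0,0,-1,0],
    [0,0,-1,0],
    [0,0,-1,0],
  ],
  grip=55,
)

```text
time_s: 20.2
tcp_pos: [0.4995, -0.3759, 0.3385]
ee_rot: [[-1.0, -0.001, 0.001], [-0.001, 1.0, -0.0], [-0.001, -0.0, -1.0]]
wrist_force: [-0.5, -0.3, 0.4]
gripper_width: 0.633
gripper_force: 0.0
```

>>> jog_arm(
  increments=[
    [0.1,1,-1,0],
    [0.1,1,0,0],
    [0.1,1,0,0],
    [0.1,1,0,0],
    [0.1,1,0,0],
    [0.1,1,0,0],
    [0.1,1,0,0],
    [0.1,1,0,0],
    [0.1,1,0,0],
    [0.1,1,0,0],
  ],
  grip=87,
)

```text
time_s: 21.2
tcp_pos: [0.4792, -0.1752, 0.3577]
ee_rot: [[-1.0, -0.001, 0.001], [-0.001, 1.0, -0.0], [-0.001, -0.0, -1.0]]
wrist_force: [0.2, -0.0, 0.2]
gripper_width: 1.001
gripper_force: 0.0
```

>>> jog_arm(
  increments=[
    [0.1,1,0,0],
    [0.1,1,0,0],
    [0.1,1,0,0],
    [0.1,1,0,0],
    [0.1,1,0,0],
    [0.1,1,0,0],
    [0.1,1,0,0],
    [0.1,1,0,0],
    [0.1,1,0,0],
    [0.1,1,0,0],
  ],
)

```text
time_s: 22.2
tcp_pos: [0.459, 0.0248, 0.3577]
ee_rot: [[-1.0, -0.001, 0.001], [-0.001, 1.0, 0.0], [-0.001, 0.0, -1.0]]
wrist_force: [0.8, -0.1, -0.8]
gripper_width: 0.997
gripper_force: 0.0
```

>>> jog_arm(
  increments=[
    [0.3,1,0,0],
    [0.3,1,0,0],
    [0.3,1,0,0],
    [0.3,1,0,0],
    [0.3,1,0,0],
    [0.3,1,0,0],
    [0.3,1,0,0],
    [0.3,1,0,0],
    [0,0,0,0],
    [0,0,0,0],
  ],
)

```text
time_s: 23.2
tcp_pos: [0.411, 0.1841, 0.3573]
ee_rot: [[-1.0, -0.002, 0.001], [-0.002, 1.0, 0.0], [-0.001, 0.0, -1.0]]
wrist_force: [-0.1, -0.8, 0.3]
gripper_width: 1.003
gripper_force: 0.0
```

```bash
cat >> h.py <<'E'
def jar(name,xy,t,z0,cams=("top","scene","wrist")):
    H,R=TY[t]
    for c in cams:
        try: 
            for d in eyes.outline_of(c,name)[:2]:
                n=c+"_w" if c=="wrist" else c
                print(name,c,round(d["conf"],2),fit({n:d["mask"]},*xy,[(0,R),(H,R)],z0))
        except Exception as e: print(c,e)
E
python3 - <<'E'
from h import *
wcal();i=eyes.capture("wrist");cv2.imwrite("pics/w3.png",i);i=eyes.capture("top");eyes.capture("scene")
jar("jar_mid",(.405,.3),"mid",0);jar("jar_short",(.566,.339),"short",0)
for c in("wrist","top","scene"): print([(c,round(d["conf"],2),np.round(d["centre"],3).tolist()) for d in eyes.spot_in(c,"bottle1")][:3])
plan(.405,.2997,.07)
E
```

```text
jar_mid scene 0.75 (array([0.404 , 0.3014]), np.float64(0.027))
jar_mid wrist 0.76 (array([0.4041, 0.3002]), np.float64(0.061))
jar_short top 0.79 (array([0.5682, 0.3418]), np.float64(0.091))
jar_short top 0.44 (array([0.566, 0.339]), np.float64(1.0))
jar_short scene 0.72 (array([0.566, 0.339]), np.float64(1.0))
jar_short scene 0.65 (array([0.5658, 0.3407]), np.float64(0.105))
[]
[('top', 0.73, [0.433, -0.365, 0.056]), ('top', 0.65, [0.503, -0.366, 0.061])]
[('scene', 0.7, [0.683, -0.037, 0.042]), ('scene', 0.53, [0.509, -0.363, 0.055]), ('scene', 0.51, [0.434, -0.361, 0.049])]
grasp [0.4111 0.1839 0.1932] yaw err deg -0.03 units [0.3  5.79 6.16]
```

View pics/w3.png

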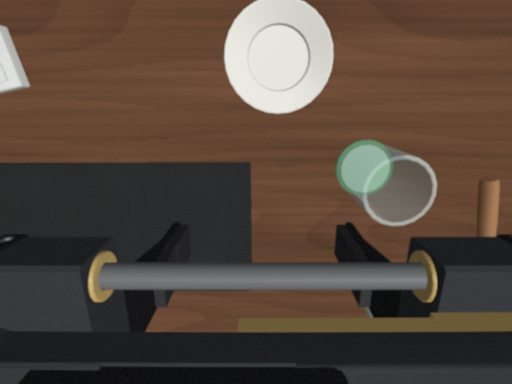

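Jar_mid is at (395,190) in the picture, where it was before. Grasping it and carrying it to the mat.

>>> jog_arm(
  increments=[
    [0.06,1,0,0],
    [0.06,1,0,0],
    [0.06,1,0,0],
    [0.06,1,0,0],
    [0.06,1,0,0],
    [0.05,0.81,0,0],
    [0,0,0,0],
    [0,0,1,0],
    [0,0,1,0],
    [0,0,1,0],
  ],
)

```text
time_s: 24.8
tcp_pos: [0.4039, 0.2999, 0.2962]
ee_rot: [[-1.0, -0.0, -0.0], [-0.0, 1.0, 0.0], [0.0, 0.0, -1.0]]
wrist_force: [-0.1, 0.2, 0.3]
gripper_width: 0.996
gripper_force: 0.0
```

>>> jog_arm(
  increments=[
    [0,0,1,0],
    [0,0,1,0],
    [0,0,0.7,0],
    [0,0,0.4,0],
    [0,0,0,0],
    [0,0,0,0],
  ],
)

```text
time_s: 25.4
tcp_pos: [0.4042, 0.3004, 0.2352]
ee_rot: [[-1.0, -0.001, 0.001], [-0.001, 1.0, 0.0], [-0.001, 0.0, -1.0]]
wrist_force: [0.6, 0.1, 0.5]
gripper_width: 0.999
gripper_force: 0.0
```

>>> jog_arm(
  increments=[
    [0,0,0,0],
    [0,0,0,0],
    [0,0,0,0],
    [0,0,0,0],
    [0,0,0,0],
    [0,0,0,0],
    [0,0,0,0],
    [0,0,0,0],
  ],
  grip=50,
)

```text
time_s: 26.2
tcp_pos: [0.4041, 0.3005, 0.2351]
ee_rot: [[-1.0, -0.001, 0.001], [-0.001, 1.0, 0.001], [-0.001, 0.001, -1.0]]
wrist_force: [-1.2, 1.5, 4.0]
gripper_width: 0.721
gripper_force: 30.3
```

>>> jog_arm(
  increments=[
    [0,0,-0.5,0],
    [0,0,-1,0],
    [0,0,-1,0],
    [0,0,-1,0],
    [0,0,0,0],
    [0,0,0,0],
  ],
)

```text
time_s: 26.8
tcp_pos: [0.4036, 0.2996, 0.3042]
ee_rot: [[-1.0, -0.0, -0.001], [-0.0, 1.0, -0.001], [0.001, -0.001, -1.0]]
wrist_force: [0.0, -1.3, -2.7]
gripper_width: 0.724
gripper_force: 30.2
```

>>> jog_arm(
  increments=[
    [-0.21,-1,0,0],
    [-0.21,-1,0,0],
    [-0.21,-1,0,0],
    [-0.21,-1,0,0],
    [-0.21,-1,0,0],
    [-0.21,-1,0,0],
    [-0.21,-1,0,0],
    [-0.21,-1,0,0],
    [-0.21,-1,0,0],
    [-0.21,-1,0,0],
  ],
)

```text
time_s: 27.8
tcp_pos: [0.4456, 0.099, 0.3031]
ee_rot: [[-1.0, -0.0, -0.004], [-0.0, 1.0, -0.002], [0.004, -0.002, -1.0]]
wrist_force: [0.5, 0.3, -2.1]
gripper_width: 0.722
gripper_force: 30.2
```

>>> jog_arm(
  increments=[
    [-0.2,-1,0,0],
    [-0.2,-1,0,0],
    [-0.2,-1,0,0],
    [-0.2,-1,0,0],
    [-0.2,-1,0,0],
    [-0.2,-1,0,0],
    [-0.2,-1,0,0],
    [-0.2,-1,0,0],
    [-0.2,-1,0,0],
    [-0.15,-0.5,0,0],
  ],
)

```text
time_s: 28.8
tcp_pos: [0.4848, -0.091, 0.303]
ee_rot: [[-1.0, 0.001, -0.004], [0.001, 1.0, -0.0], [0.004, -0.0, -1.0]]
wrist_force: [-0.9, 0.6, -2.3]
gripper_width: 0.722
gripper_force: 30.2
```

>>> jog_arm(
  increments=[
    [0,0,0,0],
    [0,0,1,0],
    [0,0,0.8,0],
    [0,0,0.5,0],
    [0,0,0.4,0],
    [0,0,0.3,0],
    [0,0,0,0],
    [0,0,0,0],
  ],
)

```text
time_s: 29.6
tcp_pos: [0.4855, -0.0896, 0.2451]
ee_rot: [[-1.0, -0.001, 0.001], [-0.001, 1.0, -0.0], [-0.001, -0.0, -1.0]]
wrist_force: [0.4, 0.4, -1.7]
gripper_width: 0.721
gripper_force: 30.2
```

>>> jog_arm(
  increments=[
    [0,0,0.15,0],
    [0,0,0.12,0],
    [0,0,0,0],
    [0,0,0,0],
  ],
)

```text
time_s: 30.0
tcp_pos: [0.4853, -0.0898, 0.2394]
ee_rot: [[-1.0, -0.001, 0.0], [-0.001, 1.0, -0.0], [-0.0, -0.0, -1.0]]
wrist_force: [-0.1, 0.5, -2.5]
gripper_width: 0.721
gripper_force: 30.2
```

>>> jog_arm(
  increments=[
    [0,0,0,0],
    [0,0,0,0],
    [0,0,0,0],
    [0,0,0,0],
    [0,0,0,0],
    [0,0,-0.5,0],
    [0,0,-1,0],
    [0,0,-1,0],
    [0,0,-1,0],
    [0,0,-1,0],
  ],
  grip=87,
)

```text
time_s: 31.0
tcp_pos: [0.4852, -0.0898, 0.331]
ee_rot: [[-1.0, -0.001, 0.001], [-0.001, 1.0, -0.0], [-0.001, -0.0, -1.0]]
wrist_force: [0.3, -0.2, -0.0]
gripper_width: 1.002
gripper_force: 0.0
```

>>> jog_arm(
  increments=[
    [-0.2,1,0,0],
    [-0.2,1,0,0],
    [-0.2,1,0,0],
    [-0.2,1,0,0],
    [-0.2,1,0,0],
    [-0.2,1,0,0],
    [-0.2,1,0,0],
    [-0.2,1,0,0],
    [-0.2,1,0,0],
    [-0.2,1,0,0],
  ],
)

```text
time_s: 32.0
tcp_pos: [0.5252, 0.1111, 0.3302]
ee_rot: [[-1.0, -0.001, 0.001], [-0.001, 1.0, 0.0], [-0.001, 0.0, -1.0]]
wrist_force: [0.1, 0.2, 0.5]
gripper_width: 0.999
gripper_force: 0.0
```

>>> jog_arm(
  increments=[
    [-0.2,1,0,0],
    [-0.2,1,0,0],
    [-0.2,1,0,0],
    [-0.2,1,0,0],
    [-0.2,1,0,0],
    [-0.2,1,0,0],
    [-0.2,1,0,0],
    [0,0,0,0],
    [0,0,0,0],
    [0,0,0,0],
  ],
)

```text
time_s: 33.0
tcp_pos: [0.5529, 0.25, 0.3292]
ee_rot: [[-1.0, -0.0, -0.001], [-0.0, 1.0, -0.0], [0.001, -0.0, -1.0]]
wrist_force: [-1.0, -1.1, 0.5]
gripper_width: 0.998
gripper_force: 0.0
```

```bash
python3 - <<'E'
from h import *
wcal();i=eyes.capture("wrist");cv2.imwrite("pics/w4.png",i);i=eyes.capture("top");eyes.capture("scene")
jar("jar_mid",(.485,-.09),"mid",.004);jar("jar_short",(.566,.339),"short",0)
plan(.567,.340,.048)
E
```

```text
jar_mid top 0.56 (array([ 0.4885, -0.0879]), np.float64(0.106))
jar_mid top 0.35 (array([ 0.485, -0.09 ]), np.float64(1.0))
jar_mid scene 0.82 (array([ 0.4836, -0.0895]), np.float64(0.117))
jar_mid scene 0.21 (array([ 0.485, -0.09 ]), np.float64(1.0))
jar_short scene 0.75 (array([0.5657, 0.3406]), np.float64(0.055))
jar_short wrist 0.58 (array([0.5658, 0.3407]), np.float64(0.147))
grasp [0.5531 0.2501 0.166 ] yaw err deg -0.03 units [-0.7   4.49  5.9 ]
```

>>> jog_arm(
  increments=[
    [-0.15,1,0,0],
    [-0.15,1,0,0],
    [-0.15,1,0,0],
    [-0.15,1,0,0],
    [-0.05,0.52,0,0],
    [0,0,0,0],
    [0,0,1,0],
    [0,0,1,0],
    [0,0,1,0],
  ],
)

```text
time_s: 34.35
tcp_pos: [0.5658, 0.3401, 0.2689]
ee_rot: [[-1.0, -0.0, 0.0], [-0.0, 1.0, 0.0], [-0.0, 0.0, -1.0]]
wrist_force: [0.0, -0.3, -0.2]
gripper_width: 0.994
gripper_force: 0.0
```

>>> jog_arm(
  increments=[
    [0,0,1,0],
    [0,0,1,0],
    [0,0,0.6,0],
    [0,0,0.3,0],
    [0,0,0,0],
    [0,0,0,0],
  ],
)

```text
time_s: 34.95
tcp_pos: [0.5663, 0.3409, 0.2123]
ee_rot: [[-1.0, -0.001, 0.001], [-0.001, 1.0, 0.001], [-0.001, 0.001, -1.0]]
wrist_force: [0.5, 1.5, 0.5]
gripper_width: 1.002
gripper_force: 0.0
```

>>> jog_arm(
  increments=[
    [0,0,0,0],
    [0,0,0,0],
    [0,0,0,0],
    [0,0,0,0],
    [0,0,0,0],
    [0,0,0,0],
    [0,0,0,0],
    [0,0,0,0],
  ],
  grip=50,
)

```text
time_s: 35.75
tcp_pos: [0.5661, 0.341, 0.2119]
ee_rot: [[-1.0, -0.001, 0.001], [-0.001, 1.0, 0.001], [-0.001, 0.001, -1.0]]
wrist_force: [-0.9, 0.0, 4.2]
gripper_width: 0.755
gripper_force: 30.0
```

>>> jog_arm(
  increments=[
    [0,0,-0.5,0],
    [0,0,-1,0],
    [0,0,-1,0],
    [0,0,-1,0],
    [0,0,0,0],
    [0,0,0,0],
  ],
)

```text
time_s: 36.35
tcp_pos: [0.5656, 0.3403, 0.2806]
ee_rot: [[-1.0, -0.0, -0.001], [-0.0, 1.0, -0.0], [0.001, -0.0, -1.0]]
wrist_force: [-0.2, -0.3, -3.2]
gripper_width: 0.757
gripper_force: 30.0
```

>>> jog_arm(
  increments=[
    [0.29,-1,0,0],
    [0.29,-1,0,0],
    [0.29,-1,0,0],
    [0.29,-1,0,0],
    [0.29,-1,0,0],
    [0.29,-1,0,0],
    [0.29,-1,0,0],
    [0.29,-1,0,0],
    [0.29,-1,0,0],
    [0.29,-1,0,0],
  ],
)

```text
time_s: 37.35
tcp_pos: [0.5074, 0.1394, 0.2803]
ee_rot: [[-1.0, -0.001, -0.002], [-0.001, 1.0, -0.001], [0.002, -0.001, -1.0]]
wrist_force: [1.0, -0.2, -2.1]
gripper_width: 0.756
gripper_force: 30.0
```

>>> jog_arm(
  increments=[
    [0.29,-1,0,0],
    [0.29,-1,0,0],
    [0.29,-1,0,0],
    [0.26,-0.5,0,0],
    [0,0,0,0],
    [0,0,1,0],
    [0,0,1,0],
    [0,0,0.5,0],
    [0,0,0.3,0],
    [0,0,0,0],
  ],
)

```text
time_s: 38.35
tcp_pos: [0.4858, 0.071, 0.2249]
ee_rot: [[-1.0, -0.001, -0.001], [-0.001, 1.0, -0.001], [0.001, -0.001, -1.0]]
wrist_force: [0.5, 0.1, -2.3]
gripper_width: 0.755
gripper_force: 30.0
```

>>> jog_arm(
  increments=[
    [0,0,0.15,0],
    [0,0,0.12,0],
    [0,0,0.1,0],
    [0,0,0,0],
    [0,0,0,0],
  ],
)

```text
time_s: 38.85
tcp_pos: [0.4857, 0.0707, 0.2181]
ee_rot: [[-1.0, -0.001, 0.0], [-0.001, 1.0, 0.0], [-0.0, 0.0, -1.0]]
wrist_force: [-0.8, 0.6, -2.1]
gripper_width: 0.754
gripper_force: 30.0
```

>>> jog_arm(
  increments=[
    [0,0,0.08,0],
    [0,0,0,0],
  ],
)

```text
time_s: 39.05
tcp_pos: [0.4855, 0.0706, 0.2163]
ee_rot: [[-1.0, -0.001, -0.0], [-0.001, 1.0, -0.0], [0.0, -0.0, -1.0]]
wrist_force: [0.3, 0.4, -2.1]
gripper_width: 0.755
gripper_force: 30.0
```

>>> jog_arm(
  increments=[
    [0,0,0,0],
    [0,0,0,0],
    [0,0,0,0],
    [0,0,0,0],
    [0,0,0,0],
    [0,0,-0.5,0],
    [0,0,-1,0],
    [0,0,-1,0],
    [0,0,-1,0],
    [0,0,-1,0],
  ],
  grip=87,
)

```text
time_s: 40.05
tcp_pos: [0.4855, 0.0706, 0.308]
ee_rot: [[-1.0, -0.001, 0.001], [-0.001, 1.0, 0.0], [-0.001, 0.0, -1.0]]
wrist_force: [0.2, 1.1, -0.7]
gripper_width: 0.999
gripper_force: 0.0
```

>>> jog_arm(
  increments=[
    [0,0,-1,0],
    [0,0,-1,0],
    [0,0,-1,0],
    [0,0,-1,0],
    [0,0,-1,0],
    [0,0,-1,0],
    [-0.8,-0.85,0,0],
    [-0.8,-0.85,0,0],
    [-0.8,-0.85,0,0],
    [-0.8,-0.85,0,0],
  ],
)

```text
time_s: 41.05
tcp_pos: [0.5498, 0.002, 0.4273]
ee_rot: [[-1.0, -0.001, 0.001], [-0.001, 1.0, 0.0], [-0.001, 0.0, -1.0]]
wrist_force: [0.1, 1.4, 0.5]
gripper_width: 0.996
gripper_force: 0.0
```

>>> jog_arm(
  increments=[
    [-0.8,-0.85,0,0],
    [-0.8,-0.85,0,0],
    [-0.8,-0.85,0,0],
    [0,0,0,0],
    [0,0,0,0],
  ],
  grip=60,
)

```text
time_s: 41.55
tcp_pos: [0.5974, -0.0485, 0.4265]
ee_rot: [[-1.0, 0.0, -0.0], [0.0, 1.0, 0.0], [0.0, 0.0, -1.0]]
wrist_force: [0.5, 1.1, 0.7]
gripper_width: 0.709
gripper_force: 0.0
```

```bash
python3 - <<'E'
from h import *
wcal();i=eyes.capture("wrist");t=eyes.capture("top");s=eyes.capture("scene")
u=cv2.resize(t[130:210,230:340],(440,320),interpolation=2);v=cv2.resize(s[145:225,180:250],(280,320),interpolation=2)
cv2.imwrite("pics/w5.png",np.hstack([cv2.resize(u,(440,320)),v]));cv2.imwrite("pics/w5w.png",i)
jar("jar_mid",(.485,-.09),"mid",.004);jar("jar_short",(.485,.07),"short",.004)
for n in("brush","brush_grip","brush_tip"):
  for c in("wrist","top","scene"): print([(n,c,round(d["conf"],2),np.round(d["centre"],3).tolist()) for d in eyes.spot_in(c,n)][:2])
plan(.67,-.055,.171)
E
```

```text
jar_mid top 0.89 (array([ 0.4875, -0.0886]), np.float64(0.046))
jar_mid scene 0.77 (array([ 0.4836, -0.0969]), np.float64(0.172))
jar_mid wrist 0.85 (array([ 0.4873, -0.0882]), np.float64(0.03))
jar_short top 0.89 (array([0.5047, 0.0226]), np.float64(0.099))
jar_short scene 0.89 (array([0.4995, 0.0183]), np.float64(0.06))
jar_short wrist 0.73 (array([0.5031, 0.0227]), np.float64(0.027))
[('brush', 'wrist', 0.72, [0.666, -0.064, 0.145])]
[('brush', 'top', 0.69, [0.48, -0.056, 0.005])]
[('brush', 'scene', 0.58, [0.672, -0.062, 0.159])]
[('brush_grip', 'wrist', 0.64, [0.665, -0.066, 0.147])]
[('brush_grip', 'top', 0.27, [0.481, -0.053, 0.001])]
[('brush_grip', 'scene', 0.8, [0.67, -0.062, 0.16])]
[('brush_tip', 'wrist', 0.91, [0.664, -0.062, 0.146])]
[]
[('brush_tip', 'scene', 0.75, [0.533, 0.458, 0.016]), ('brush_tip', 'scene', 0.61, [0.663, -0.057, 0.159])]
grasp [ 0.5977 -0.0483  0.2628] yaw err deg -0.04 units [-3.62 -0.34  4.59]
```

View pics/w5.png

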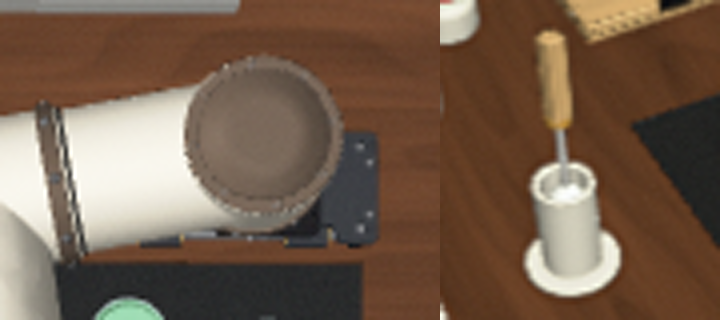

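View pics/w5w.png

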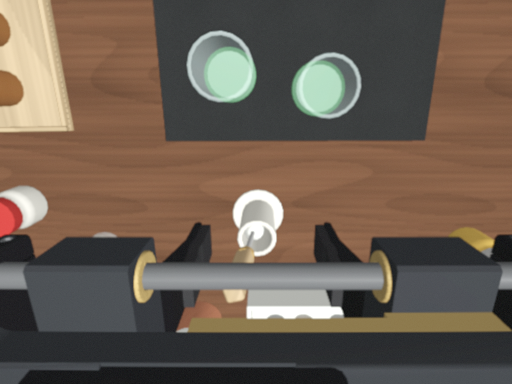

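The wrist view shows both jars on the mat: jar_mid at (222,67) and jar_short at (327,86), shifted to (0.503,0.022) by the knock. The brush handle leans, running from (246,250) to its top at about (234,298). I'll triangulate its axis.

```bash
cat >> h.py <<'E'
def tri(obs):
    A=[];b=[]
    for cam,uv in obs:
        p=ray(cam,uv,0);q=ray(cam,uv,.2);d=(q-p)/np.linalg.norm(q-p);M=np.eye(3)-np.outer(d,d);A.append(M);b.append(M@p)
    x=np.linalg.lstsq(np.vstack(A),np.hstack(b),rcond=None)[0];return np.round(x,4),[np.round(pix(c,x)-np.array(u),1).tolist() for c,u in obs]
E
python3 - <<'E'
from h import *
wcal()
for zz in (.136,): print("scene/wrist at z",[ray("scene",(210.5,176.5),zz),ray("wrist_w",(246,250),zz)])
print(tri([("scene",(210.5,176.5)),("wrist_w",(246,250))]),tri([("scene",(207.3,154)),("wrist_w",(234,298))]))
m=[d["mask"] for d in eyes.outline_of("wrist","brush")][0];ys,xs=np.nonzero(m);print(xs.min(),xs.max(),ys.min(),ys.max())
for y in range(ys.min(),ys.max()+1,6): k=xs[ys==y];print(y,k.min(),k.max(),end="; ")
m=[d["mask"] for d in eyes.outline_of("scene","brush")][0];ys,xs=np.nonzero(m);print()
for y in range(ys.min(),ys.max()+1,5): k=xs[ys==y];print(y,k.min(),k.max(),end="; ")
M=eyes.outline_of("wrist","holder")[0]["mask"];print("holder",[fit({"wrist_w":M},.67,-.05,[(0,.036),(.006,.036),(.085,.023)])])
print("rim centre",ray("wrist_w",(257,239),.085), "foot centre", ray("wrist_w",(258,213),.006))
E
```

```text
scene/wrist at z [array([ 0.66703219, -0.05686036,  0.136     ]), array([ 0.6616557 , -0.06377213,  0.136     ])]
(array([ 0.6649, -0.064 ,  0.1297]), [[-0.1, -0.0], [0.1, -0.1]]) (array([ 0.6644, -0.0691,  0.2074]), [[-0.2, -0.1], [0.5, -0.7]])
223 264 224 301
224 257 257; 230 245 264; 236 245 261; 242 247 252; 248 238 252; 254 235 254; 260 233 253; Traceback (most recent call last):
  File "<stdin>", line 6, in <module>
    return umr_minimum(a, axis, None, out, keepdims, initial, where)
ValueError: zero-size array to reduction operation minimum which has no identity
```

```bash
python3 - <<'E'
from h import *
wcal()
M=eyes.outline_of("wrist","holder")[0]["mask"];print("holder",[fit({"wrist_w":M},.67,-.05,[(0,.036),(.006,.036)])])
print("rim centre",ray("wrist_w",(257,239),.085), "foot centre", ray("wrist_w",(258,213),.006))
# scene: rim (562-440)/4.. crop -> px
print("scene rim",ray("scene",(180+124/4,145+185/4),.085),"foot",ray("scene",(180+132/4,145+262/4),.006))
plan(.6655,-.060,.169)
E
```

```text
holder [(array([ 0.6769, -0.0536]), np.float64(0.299))]
rim centre [ 0.6745871  -0.05361494  0.085     ] foot centre [ 0.6724759  -0.05345275  0.006     ]
scene rim [ 0.67287226 -0.05185288  0.085     ] foot [ 0.67521047 -0.04990978  0.006     ]
grasp [ 0.5977 -0.0482  0.2628] yaw err deg -0.04 units [-3.39 -0.59  4.69]
```

>>> jog_arm(
  increments=[
    [-1,-0.13,0,0],
    [-1,-0.12,0,0],
    [-1,-0.12,0,0],
    [-0.45,-0.12,0,0],
    [0,0,0,0],
    [0,0,1,0],
    [0,0,1,0],
    [0,0,1,0],
    [0,0,1,0],
    [0,0,0.69,0],
  ],
)

```text
time_s: 43.55
tcp_pos: [0.6656, -0.0579, 0.3314]
ee_rot: [[-1.0, -0.001, -0.002], [-0.001, 1.0, 0.0], [0.002, 0.0, -1.0]]
wrist_force: [-0.3, 0.4, -0.0]
gripper_width: 0.69
gripper_force: 0.0
```

>>> jog_arm(
  increments=[
    [0,0,0,0],
    [0,0,0,0],
    [0,0,0,0],
  ],
  grip=40,
)

```text
time_s: 43.85
tcp_pos: [0.6669, -0.058, 0.3341]
ee_rot: [[-1.0, -0.001, 0.003], [-0.001, 1.0, -0.0], [-0.003, -0.0, -1.0]]
wrist_force: [-0.2, 1.1, 0.2]
gripper_width: 0.511
gripper_force: 0.0
```

```bash
python3 - <<'E'
from h import *
wcal();i=eyes.capture("wrist");s=eyes.capture("scene")
cv2.imwrite("pics/w6.png",np.hstack([i[180:384,130:390],cv2.resize(s[110:220,170:270],(186,204),interpolation=2)]))
plan(.667,-.058,.169)
E
```

```text
grasp [ 0.6672 -0.0579  0.1704] yaw err deg -0.05 units [ 0.01 -0.    0.07]
```

View pics/w6.png

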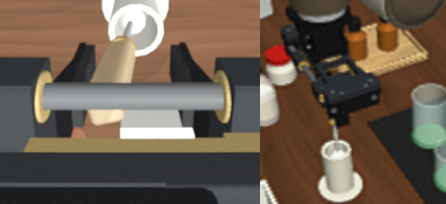

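The handle sits between the fingers (crop 110,75), slightly to the left and within the opening. Closing now.

>>> jog_arm(
  increments=[
    [0,0,0,0],
    [0,0,0,0],
    [0,0,0,0],
    [0,0,0,0],
    [0,0,0,0],
    [0,0,0,0],
    [0,0,0,0],
    [0,0,0,0],
  ],
  grip=5,
)

```text
time_s: 44.75
tcp_pos: [0.6667, -0.058, 0.3326]
ee_rot: [[-1.0, -0.001, 0.0], [-0.001, 1.0, -0.0], [-0.0, -0.0, -1.0]]
wrist_force: [-0.6, 0.3, 1.6]
gripper_width: 0.227
gripper_force: 28.5
```

>>> jog_arm(
  increments=[
    [0,0,-0.3,0],
    [0,0,-0.5,0],
    [0,0,-0.5,0],
    [0,0,-1,0],
    [0,0,-1,0],
    [0,0,-1,0],
    [0,0,-1,0],
    [0,0,-1,0],
    [0,0,0,0],
    [0,0,0,0],
  ],
)

```text
time_s: 45.75
tcp_pos: [0.6664, -0.058, 0.4588]
ee_rot: [[-1.0, -0.001, 0.001], [-0.001, 1.0, 0.001], [-0.001, 0.001, -1.0]]
wrist_force: [0.2, 0.5, -1.1]
gripper_width: 0.228
gripper_force: 28.8
```

```bash
python3 - <<'E'
from h import *
wcal();i=eyes.capture("wrist");s=eyes.capture("scene")
cv2.imwrite("pics/w7.png",np.hstack([i[150:384,130:390],cv2.resize(s[90:220,170:280],(198,234),interpolation=2)]))
plan(.667,-.058,.169)
E
```

```text
grasp [ 0.666  -0.0579  0.2936] yaw err deg -0.03 units [-0.07 -0.01  6.23]
```

View pics/w7.png

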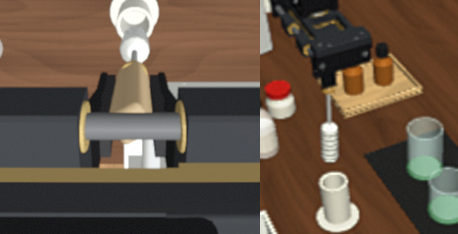

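The brush is lifted and hanging nearly vertical from the gripper. I'll check where the tip is against where it should be.

```bash
python3 - <<'E'
from h import *
wcal()
for z in(.1286,.1986): print(z,pix("wrist_w",(.666,-.058,z)),pix("scene",(.666,-.058,z)))
for c in("wrist","scene"):
    m=eyes.outline_of(c,"brush")[0]["mask"];ys,xs=np.nonzero(m);print(c)
    for y in range(ys.min(),ys.max()+1,4):
        k=xs[ys==y]
        if len(k): print(y,k.min(),k.max(),end="; ")
E
```

```text
0.1286 [261.33208604 179.10581203] [210.93182028 178.10501972]
0.1986 [261.16990716 200.14970117] [208.45547317 158.81024469]
wrist
0 0 72; 4 0 72; 8 1 73; 12 13 74; 16 24 74; 20 30 75; 24 33 76; 28 36 76; 32 38 77; 36 38 78; 40 38 78; 44 36 79; 48 0 80; 52 0 81; 56 0 81; 60 0 82; 64 0 83; 68 0 83; 72 0 84; 76 0 84; scene
140 207 209; 144 207 208; 148 208 209; 160 205 211; 164 205 212; 168 205 212; 172 205 212; 176 205 212;
```

```bash
python3 - <<'E'
from h import *
wcal();i=eyes.capture("wrist");s=eyes.capture("scene")
a=cv2.resize(i[150:240,220:310],(540,540),interpolation=2);b=cv2.resize(s[125:205,190:230],(260,520),interpolation=2);b=cv2.copyMakeBorder(b,0,20,0,0,0)
cv2.imwrite("pics/w8.png",np.hstack([a,b]))
for dx in(-.01,.01): print("x",dx,pix("wrist_w",(.666+dx,-.058,.1286)),pix("scene",(.666+dx,-.058,.1286)))
for dx in(-.01,.01): print("y",dx,pix("wrist_w",(.666,-.058+dx,.1286)),pix("scene",(.666,-.058+dx,.1286)))
E
```

```text
x -0.01 [261.46149693 169.84087048] [214.16356789 177.00207197]
x 0.01 [261.46877852 188.02056252] [207.67811004 179.21533997]
y -0.01 [252.0786718  179.01090841] [209.58492359 176.07830293]
y 0.01 [270.85123296 179.01492887] [212.29585214 180.15764523]
```

View pics/w8.png

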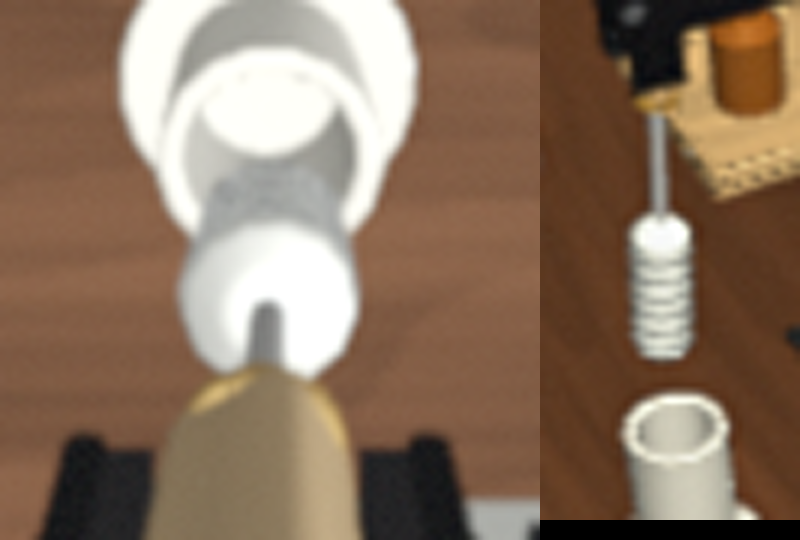

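The wrist view shows the head hanging tilted forward, with its tip about 10 mm in +x and 2 mm in +y of the grasp axis. I'll compensate for that and move over jar_mid.

>>> jog_arm(
  increments=[
    [0.95,-0.16,0,0],
    [0.95,-0.16,0,0],
    [0.95,-0.16,0,0],
    [0.95,-0.16,0,0],
    [0.95,-0.16,0,0],
    [0.95,-0.16,0,0],
    [0.95,-0.16,0,0],
    [0.95,-0.16,0,0],
    [0.95,-0.16,0,0],
    [0.9,-0.18,0,0],
  ],
)

```text
time_s: 47.05
tcp_pos: [0.4768, -0.0907, 0.4583]
ee_rot: [[-1.0, -0.001, -0.0], [-0.001, 1.0, -0.0], [0.0, -0.0, -1.0]]
wrist_force: [0.4, -0.1, 0.0]
gripper_width: 0.228
gripper_force: 28.8
```

>>> jog_arm(
  increments=[
    [0,0,0,0],
    [0,0,0,0],
    [0,0,0,0],
  ],
)

```text
time_s: 47.35
tcp_pos: [0.4783, -0.0904, 0.4585]
ee_rot: [[-1.0, -0.001, 0.0], [-0.001, 1.0, -0.0], [-0.0, -0.0, -1.0]]
wrist_force: [0.1, 0.8, -0.8]
gripper_width: 0.231
gripper_force: 28.8
```

```bash
python3 - <<'E'
from h import *
wcal();i=eyes.capture("wrist");s=eyes.capture("scene")
a=cv2.resize(i[120:240,220:340],(480,480),interpolation=2);b=cv2.resize(s[95:215,200:290],(360,480),interpolation=2)[:,:320]
cv2.imwrite("pics/w9.png",np.hstack([a,b]))
jar("jar_mid",(.487,-.089),"mid",.004,("scene","wrist"));jar("jar_short",(.503,.022),"short",.004,("scene","wrist"))
plan(.477,-.0905,.180)
E
```

```text
jar_mid scene 0.64 (array([ 0.4823, -0.0906]), np.float64(0.073))
jar_mid wrist 0.74 (array([ 0.485 , -0.0888]), np.float64(0.282))
jar_short scene 0.65 (array([0.5007, 0.023 ]), np.float64(0.088))
jar_short wrist 0.78 (array([0.5032, 0.0234]), np.float64(0.03))
grasp [ 0.478  -0.0904  0.2948] yaw err deg -0.05 units [ 0.05 -0.    5.74]
```

View pics/w9.png

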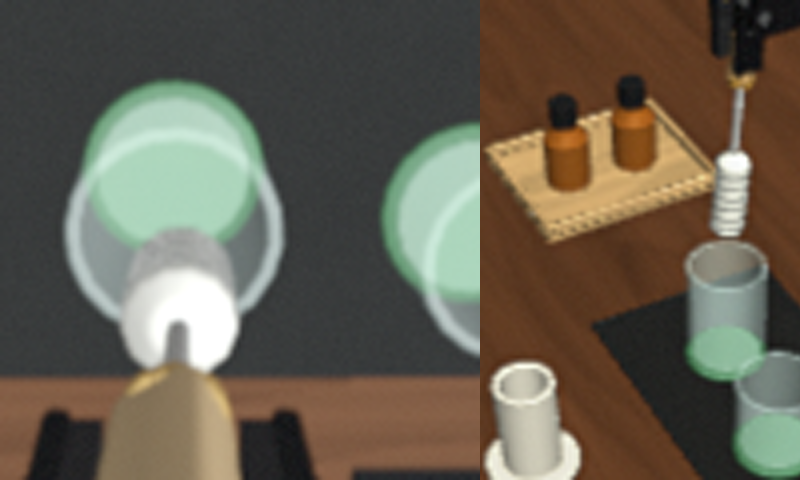

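The head hangs centred over jar_mid in both views, and the bottles stand in the tray. Descending in two steps.

>>> jog_arm(
  increments=[
    [0,0,0.5,0],
    [0,0,0.7,0],
    [0,0,0.7,0],
    [0,0,0.7,0],
    [0,0,0.7,0],
    [0,0,0.7,0],
    [0,0,0.5,0],
    [0,0,0.5,0],
    [0,0,0,0],
  ],
)

```text
time_s: 48.55
tcp_pos: [0.4773, -0.0905, 0.357]
ee_rot: [[-1.0, -0.001, -0.003], [-0.001, 1.0, -0.0], [0.003, -0.0, -1.0]]
wrist_force: [-0.3, -0.6, -1.2]
gripper_width: 0.225
gripper_force: 28.8
```

>>> jog_arm(
  increments=[
    [0,0,0.3,0],
    [0,0,0.25,0],
    [0,0,0.15,0],
    [0,0,0,0],
    [0,0,0,0],
    [0,0,0,0],
  ],
)

```text
time_s: 49.15
tcp_pos: [0.4778, -0.0905, 0.3448]
ee_rot: [[-1.0, -0.001, 0.001], [-0.001, 1.0, 0.0], [-0.001, 0.0, -1.0]]
wrist_force: [-0.3, 0.8, -0.8]
gripper_width: 0.226
gripper_force: 28.8
```

```bash
python3 - <<'E'
from h import *
wcal();i=eyes.capture("wrist");s=eyes.capture("scene");eyes.capture("top")
jar("jar_mid",(.487,-.089),"mid",.004,("scene","wrist","top"))
m=eyes.outline_of("scene","brush")
for d in m[:2]:
    ys,xs=np.nonzero(d["mask"]);print(d["conf"],xs.min(),xs.max(),ys.min(),ys.max())
g=cal("scene");print("expected tip px",pix("scene",(.487,-.089,.016)))
cv2.imwrite("pics/w10.png",np.hstack([cv2.resize(s[120:200,210:280],(490,560),interpolation=2)]))
E
```

```text
jar_mid scene 0.75 (array([ 0.4825, -0.0918]), np.float64(0.109))
jar_mid wrist 0.9 (array([ 0.4834, -0.089 ]), np.float64(0.462))
jar_mid top 0.28 (array([ 0.487, -0.089]), np.float64(1.0))
0.61 260 266 147 166
expected tip px [260.75241401 181.05363696]
```

View pics/w10.png

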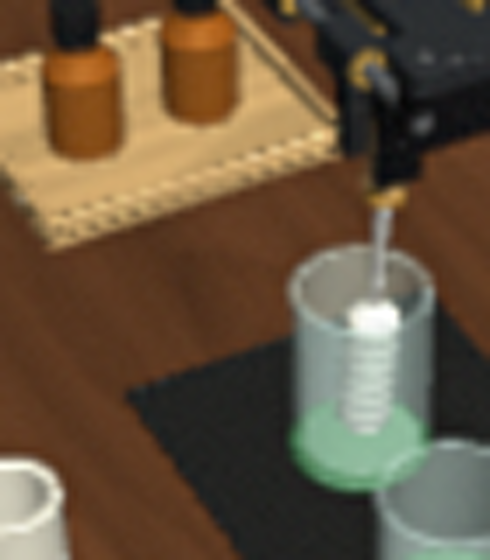

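The brush is inside jar_mid with its tip at the bottom (crop 365,430, as expected). Completing the strokes, then over to jar_short.

>>> jog_arm(
  increments=[
    [0,0,0.12,0],
    [0,0,0,0],
    [0,0,-0.6,0],
    [0,0,-0.8,0],
    [0,0,-0.8,0],
    [0,0,-0.8,0],
    [0,0,0,0],
    [0,0,0,0],
    [0,0,0,0],
  ],
)

```text
time_s: 50.4
tcp_pos: [0.4774, -0.0905, 0.401]
ee_rot: [[-1.0, -0.001, -0.002], [-0.001, 1.0, 0.0], [0.002, 0.0, -1.0]]
wrist_force: [0.3, 0.5, -0.6]
gripper_width: 0.226
gripper_force: 28.8
```

>>> jog_arm(
  increments=[
    [0,0,0.8,0],
    [0,0,0.8,0],
    [0,0,0.6,0],
    [0,0,0.4,0],
    [0,0,0.25,0],
    [0,0,0.15,0],
    [0,0,0,0],
    [0,0,0,0],
    [0,0,0,0],
  ],
)

```text
time_s: 51.3
tcp_pos: [0.4778, -0.0905, 0.3427]
ee_rot: [[-1.0, -0.001, 0.001], [-0.001, 1.0, 0.0], [-0.001, 0.0, -1.0]]
wrist_force: [-0.2, -0.2, -0.5]
gripper_width: 0.224
gripper_force: 28.8
```

>>> jog_arm(
  increments=[
    [0,0,-0.5,0],
    [0,0,-0.8,0],
    [0,0,-0.8,0],
    [0,0,-0.8,0],
    [0,0,-0.8,0],
    [0,0,-0.8,0],
    [0,0,-0.8,0],
    [0,0,-0.6,0],
    [0,0,0,0],
    [0,0,0,0],
  ],
)

```text
time_s: 52.3
tcp_pos: [0.4774, -0.0905, 0.4601]
ee_rot: [[-1.0, -0.001, -0.0], [-0.001, 1.0, 0.0], [0.0, 0.0, -1.0]]
wrist_force: [-0.3, 0.3, -1.6]
gripper_width: 0.226
gripper_force: 28.8
```

>>> jog_arm(
  increments=[
    [-0.1,0.8,0,0],
    [-0.11,0.8,0,0],
    [-0.11,0.8,0,0],
    [-0.11,0.8,0,0],
    [-0.11,0.8,0,0],
    [-0.11,0.8,0,0],
    [-0.11,0.78,0,0],
    [0,0,0,0],
    [0,0,0,0],
    [0,0,0,0],
  ],
)

```text
time_s: 53.3
tcp_pos: [0.4927, 0.0208, 0.4599]
ee_rot: [[-1.0, -0.0, -0.001], [-0.0, 1.0, -0.0], [0.001, -0.0, -1.0]]
wrist_force: [0.2, -0.1, -0.4]
gripper_width: 0.23
gripper_force: 28.8
```

```bash
python3 - <<'E'
from h import *
wcal();i=eyes.capture("wrist");s=eyes.capture("scene")
jar("jar_mid",(.487,-.089),"mid",.004,("scene","wrist"));jar("jar_short",(.503,.022),"short",.004,("scene","wrist"))
plan(.493,.021,.179)
a=cv2.resize(i[120:240,220:340],(480,480),interpolation=2);b=cv2.resize(s[105:225,220:310],(360,480),interpolation=2)[:,:320]
cv2.imwrite("pics/w11.png",np.hstack([a,b]))
E
```

```text
jar_mid scene 0.98 (array([ 0.4848, -0.093 ]), np.float64(0.12))
jar_mid wrist 0.73 (array([ 0.486 , -0.0876]), np.float64(0.025))
jar_mid wrist 0.49 (array([ 0.487, -0.089]), np.float64(1.0))
jar_short scene 0.66 (array([0.5024, 0.0214]), np.float64(0.075))
jar_short wrist 0.61 (array([0.5021, 0.0236]), np.float64(0.232))
grasp [0.4928 0.0208 0.2967] yaw err deg -0.01 units [-0.01  0.01  5.89]
```

View pics/w11.png

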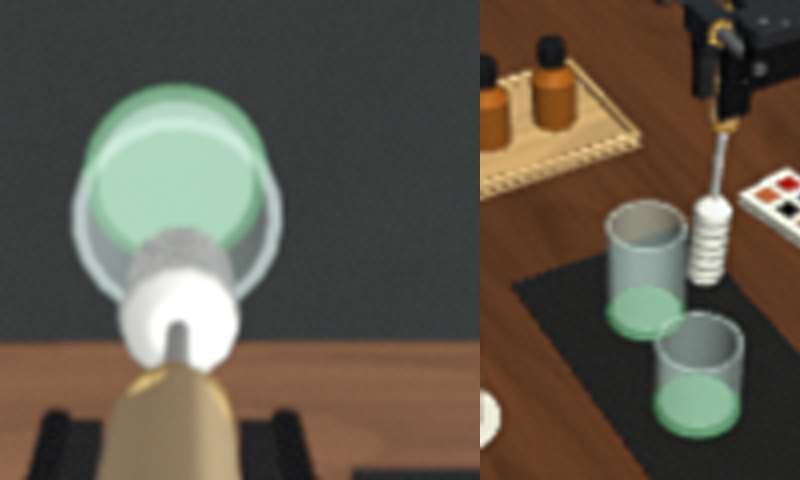

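The brush is centred over jar_short. Scrub strokes next, then carry it over the holder.

>>> jog_arm(
  increments=[
    [0,0,0.5,0],
    [0,0,0.8,0],
    [0,0,0.8,0],
    [0,0,0.8,0],
    [0,0,0.8,0],
    [0,0,0.8,0],
    [0,0,0.6,0],
    [0,0,0.4,0],
    [0,0,0.2,0],
    [0,0,0.1,0],
  ],
)

```text
time_s: 54.6
tcp_pos: [0.4929, 0.0211, 0.344]
ee_rot: [[-1.0, -0.001, 0.0], [-0.001, 1.0, -0.0], [-0.0, -0.0, -1.0]]
wrist_force: [0.2, -0.4, -0.8]
gripper_width: 0.227
gripper_force: 28.8
```

>>> jog_arm(
  increments=[
    [0,0,0.06,0],
    [0,0,0,0],
    [0,0,0,0],
    [0,0,0,0],
  ],
)

```text
time_s: 55.0
tcp_pos: [0.4929, 0.0211, 0.3433]
ee_rot: [[-1.0, -0.001, 0.001], [-0.001, 1.0, 0.0], [-0.001, 0.0, -1.0]]
wrist_force: [-0.6, 0.5, -0.4]
gripper_width: 0.226
gripper_force: 28.8
```

>>> jog_arm(
  increments=[
    [0,0,-0.5,0],
    [0,0,-0.7,0],
    [0,0,-0.7,0],
    [0,0,-0.6,0],
    [0,0,0,0],
    [0,0,0,0],
    [0,0,0,0],
  ],
)

```text
time_s: 55.7
tcp_pos: [0.4926, 0.021, 0.3923]
ee_rot: [[-1.0, -0.001, -0.001], [-0.001, 1.0, -0.0], [0.001, -0.0, -1.0]]
wrist_force: [-0.7, 0.1, -1.7]
gripper_width: 0.226
gripper_force: 28.8
```

>>> jog_arm(
  increments=[
    [0,0,0.6,0],
    [0,0,0.7,0],
    [0,0,0.6,0],
    [0,0,0.4,0],
    [0,0,0.2,0],
    [0,0,0.05,0],
    [0,0,0,0],
    [0,0,0,0],
    [0,0,0,0],
  ],
)

```text
time_s: 56.6
tcp_pos: [0.4929, 0.0211, 0.3424]
ee_rot: [[-1.0, -0.001, 0.001], [-0.001, 1.0, 0.0], [-0.001, 0.0, -1.0]]
wrist_force: [-0.3, 0.2, -0.8]
gripper_width: 0.231
gripper_force: 28.8
```

>>> jog_arm(
  increments=[
    [0,0,-0.5,0],
    [0,0,-0.8,0],
    [0,0,-0.8,0],
    [0,0,-0.8,0],
    [0,0,-0.8,0],
    [0,0,-0.8,0],
    [0,0,-0.8,0],
    [0,0,-0.6,0],
    [0,0,0,0],
    [0,0,0,0],
  ],
)

```text
time_s: 57.6
tcp_pos: [0.4926, 0.021, 0.4598]
ee_rot: [[-1.0, -0.001, -0.0], [-0.001, 1.0, 0.0], [0.0, 0.0, -1.0]]
wrist_force: [0.3, -0.6, -1.8]
gripper_width: 0.224
gripper_force: 28.8
```

>>> jog_arm(
  increments=[
    [-0.86,-0.38,0,0],
    [-0.86,-0.38,0,0],
    [-0.86,-0.38,0,0],
    [-0.86,-0.38,0,0],
    [-0.86,-0.38,0,0],
    [-0.86,-0.38,0,0],
    [-0.86,-0.39,0,0],
    [-0.86,-0.39,0,0],
    [-0.86,-0.39,0,0],
    [-0.86,-0.39,0,0],
  ],
)

```text
time_s: 58.6
tcp_pos: [0.6656, -0.0559, 0.4581]
ee_rot: [[-1.0, -0.001, -0.003], [-0.001, 1.0, -0.0], [0.003, -0.0, -1.0]]
wrist_force: [-0.4, -0.0, -0.8]
gripper_width: 0.227
gripper_force: 28.8
```

>>> jog_arm(
  increments=[
    [0,0,0,0],
    [0,0,0,0],
    [0,0,0,0],
  ],
)

```text
time_s: 58.9
tcp_pos: [0.6644, -0.0554, 0.4594]
ee_rot: [[-1.0, -0.001, -0.001], [-0.001, 1.0, -0.0], [0.001, -0.0, -1.0]]
wrist_force: [0.9, 0.3, -0.2]
gripper_width: 0.229
gripper_force: 28.8
```

```bash
python3 - <<'E'
from h import *
wcal();i=eyes.capture("wrist");s=eyes.capture("scene")
jar("jar_mid",(.487,-.089),"mid",.004,("scene","wrist"));jar("jar_short",(.503,.022),"short",.004,("scene","wrist"))
plan(.665,-.056,.171)
a=cv2.resize(i[130:230,210:310],(480,480),interpolation=2);b=cv2.resize(s[125:205,180:240],(320,427),interpolation=2);b=cv2.copyMakeBorder(b,0,53,0,0,0)
cv2.imwrite("pics/w12.png",np.hstack([a,b]))
E
```

```text
jar_mid scene 0.64 (array([ 0.4811, -0.093 ]), np.float64(0.136))
jar_mid wrist 0.9 (array([ 0.4866, -0.0877]), np.float64(0.02))
jar_mid wrist 0.43 (array([ 0.487, -0.089]), np.float64(1.0))
jar_short wrist 0.56 (array([0.502 , 0.0233]), np.float64(0.038))
grasp [ 0.6646 -0.0554  0.2968] yaw err deg -0.06 units [-0.02 -0.03  6.29]
```

View pics/w12.png

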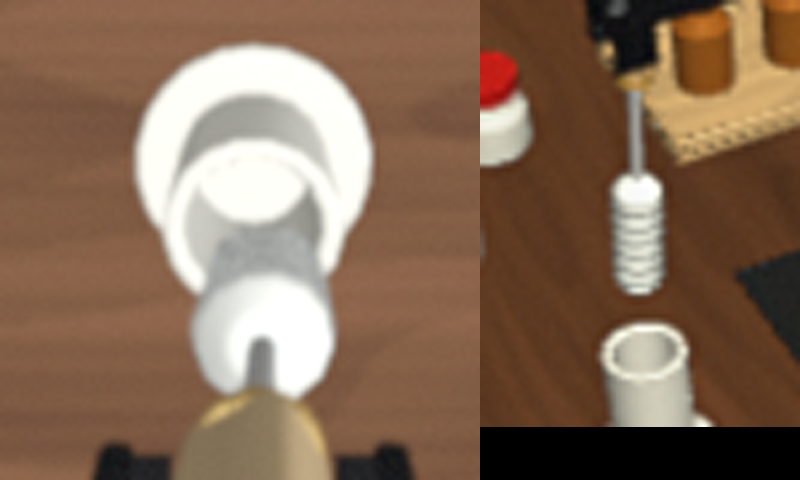

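```bash
python3 - <<'E'
from h import *
wcal()
print("wrist tip",ray("wrist_w",(265.2,188.3),.131),"rim",ray("wrist_w",(263.1,176.3),.085))
f=lambda u,v:(180+(u-480)/5.333,125+v/5.333)
print("scene tip",ray("scene",f(639,280),.131),"rim",ray("scene",f(645,352),.085))
E
```

```text
wrist tip [ 0.67558437 -0.05134028  0.131     ] rim [ 0.67393927 -0.05344601  0.085     ]
scene tip [ 0.66864984 -0.05929516  0.131     ] rim [ 0.672624   -0.05290456  0.085     ]
```

>>> jog_arm(
  increments=[
    [0,-0.05,0.4,0],
    [0,0,0.5,0],
    [0,0,0.5,0],
    [0,0,0.4,0],
    [0,0,0.3,0],
    [0,0,0.3,0],
    [0,0,0.3,0],
    [0,0,0.3,0],
    [0,0,0,0],
    [0,0,0,0],
  ],
)

```text
time_s: 60.2
tcp_pos: [0.6649, -0.0566, 0.4]
ee_rot: [[-1.0, -0.001, 0.0], [-0.001, 1.0, -0.0], [-0.0, -0.0, -1.0]]
wrist_force: [0.1, 0.6, -0.7]
gripper_width: 0.229
gripper_force: 28.8
```

```bash
python3 - <<'E'
from h import *
s=sense();print(s["wrist_force"],s["moment"])
wcal();i=eyes.capture("wrist");s=eyes.capture("scene")
a=cv2.resize(i[130:230,210:310],(480,480),interpolation=2);b=cv2.resize(s[125:215,180:240],(320,480),interpolation=2)
cv2.imwrite("pics/w13.png",np.hstack([a,b]))
plan(.665,-.056,.171)
E
```

```text
[ 0.09726549  0.55081459 -0.74922544] [-0.00399886  0.0434114  -0.02027083]
grasp [ 0.6651 -0.0566  0.2369] yaw err deg -0.05 units [0.01 0.03 3.3 ]
```

View pics/w13.png

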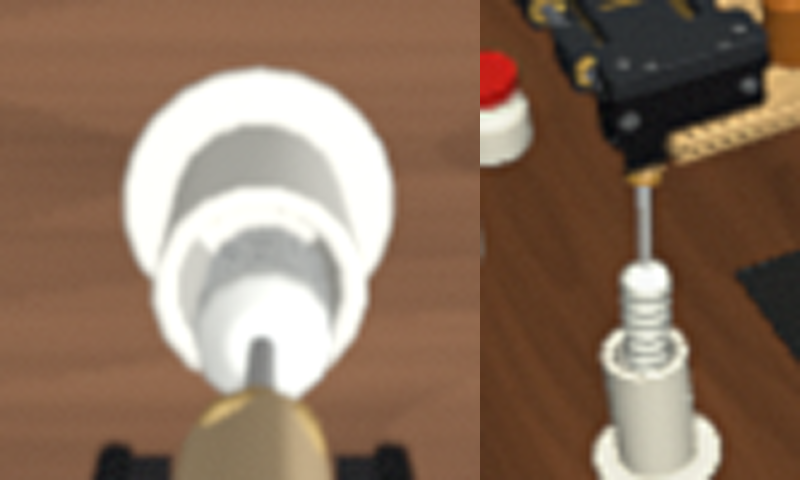

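The head has entered the tube cleanly in both views (wrist 262,290; scene crop 645,345). Lowering the rest.

>>> jog_arm(
  increments=[
    [0,0,0.4,0],
    [0,0,0.4,0],
    [0,0,0.4,0],
    [0,0,0.3,0],
    [0,0,0.3,0],
    [0,0,0,0],
  ],
)

```text
time_s: 60.9
tcp_pos: [0.6649, -0.0565, 0.3627]
ee_rot: [[-1.0, -0.001, -0.001], [-0.001, 1.0, -0.0], [0.001, -0.0, -1.0]]
wrist_force: [0.8, 0.1, -1.5]
gripper_width: 0.229
gripper_force: 28.8
```

>>> jog_arm(
  increments=[
    [0,0,0.3,0],
    [0,0,0.3,0],
    [0,0,0.3,0],
    [0,0,0.3,0],
    [0,0,0.2,0],
    [0,0,0,0],
    [0,0,0,0],
  ],
)

```text
time_s: 61.6
tcp_pos: [0.665, -0.0565, 0.3357]
ee_rot: [[-1.0, -0.001, 0.0], [-0.001, 1.0, 0.0], [-0.0, 0.0, -1.0]]
wrist_force: [1.0, -0.2, -2.5]
gripper_width: 0.225
gripper_force: 28.9
```

>>> jog_arm(
  increments=[
    [0,0,0.1,0],
    [0,0,0,0],
    [0,0,0,0],
  ],
)

```text
time_s: 61.9
tcp_pos: [0.6649, -0.0566, 0.3341]
ee_rot: [[-1.0, -0.001, 0.0], [-0.001, 1.0, 0.0], [-0.0, 0.0, -1.0]]
wrist_force: [1.2, -0.7, -1.9]
gripper_width: 0.224
gripper_force: 29.0
```

>>> jog_arm(
  increments=[
    [0,0,0,0],
    [0,0,0,0],
    [0,0,0,0],
    [0,0,0,0],
    [0,0,0,0],
    [0,0,0,0],
    [0,0,0,0],
    [0,0,0,0],
  ],
  grip=65,
)

```text
time_s: 62.7
tcp_pos: [0.6649, -0.0566, 0.334]
ee_rot: [[-1.0, -0.001, -0.0], [-0.001, 1.0, -0.0], [0.0, -0.0, -1.0]]
wrist_force: [-0.1, 0.2, 0.4]
gripper_width: 0.736
gripper_force: 0.0
```

>>> jog_arm(
  increments=[
    [0,0,-0.4,0],
    [0,0,-0.6,0],
    [0,0,-0.8,0],
    [0,0,-1,0],
    [0,0,-1,0],
    [0,0,-1,0],
    [0,0,-1,0],
    [0,0,0,0],
    [0,0,0,0],
    [0,0,0,0],
  ],
)

```text
time_s: 63.7
tcp_pos: [0.6646, -0.0565, 0.449]
ee_rot: [[-1.0, -0.001, -0.002], [-0.001, 1.0, 0.0], [0.002, 0.0, -1.0]]
wrist_force: [0.2, -0.1, -0.3]
gripper_width: 0.745
gripper_force: 0.0
```

```bash
python3 - <<'E'
from h import *
wcal();i=eyes.capture("wrist");s=eyes.capture("scene");eyes.capture("top")
jar("jar_mid",(.487,-.089),"mid",.004);jar("jar_short",(.503,.022),"short",.004)
for n in("brush","brush_grip","bottle1","pigment_pot","varnish_bottle","squat_jar","artist_brush"):
  for c in("wrist","top","scene"): print([(n,c,round(d["conf"],2),np.round(d["centre"],3).tolist()) for d in eyes.spot_in(c,n)][:3])
cv2.imwrite("pics/w14.png",cv2.resize(s[110:300,160:410],(750,570),interpolation=2))
E
```

```text
jar_mid top 0.53 (array([ 0.4886, -0.0912]), np.float64(0.086))
jar_mid scene 0.84 (array([ 0.4848, -0.0872]), np.float64(0.12))
jar_mid wrist 0.56 (array([ 0.4862, -0.0886]), np.float64(0.019))
jar_short top 0.7 (array([0.5043, 0.0218]), np.float64(0.2))
jar_short scene 0.85 (array([0.5   , 0.0226]), np.float64(0.062))
jar_short wrist 0.92 (array([0.5031, 0.0222]), np.float64(0.027))
[('brush', 'wrist', 0.78, [0.653, -0.052, 0.2]), ('brush', 'wrist', 0.62, [0.498, 0.023, 0.027])]
[]
[('brush', 'scene', 0.57, [0.663, -0.05, 0.162])]
[('brush_grip', 'wrist', 0.82, [0.653, -0.06, 0.203])]
[('brush_grip', 'top', 0.74, [0.503, -0.369, 0.063])]
[('brush_grip', 'scene', 0.15, [0.496, -0.07, 0.074])]
[('bottle1', 'wrist', 0.62, [0.508, -0.361, 0.03])]
[('bottle1', 'top', 0.55, [0.499, -0.365, 0.06])]
[('bottle1', 'scene', 0.58, [0.436, -0.364, 0.051]), ('bottle1', 'scene', 0.53, [0.509, -0.359, 0.033])]
[('pigment_pot', 'wrist', 0.69, [0.72, 0.237, 0.058])]
[('pigment_pot', 'top', 0.43, [0.72, 0.264, 0.078])]
[('pigment_pot', 'scene', 0.78, [0.731, 0.266, 0.067])]
[('varnish_bottle', 'wrist', 0.97, [0.714, -0.272, 0.077])]
[('varnish_bottle', 'top', 0.61, [0.722, -0.273, 0.078]), ('varnish_bottle', 'top', 0.59, [0.657, -0.379, 0.058])]
[('varnish_bottle', 'scene', 0.32, [0.68, -0.037, 0.039])]
[('squat_jar', 'wrist', 0.97, [0.66, -0.368, 0.04]), ('squat_jar', 'wrist', 0.22, [0.525, -0.016, 0.003])]
[('squat_jar', 'top', 0.73, [0.658, -0.382, 0.058])]
[('squat_jar', 'scene', 0.54, [0.666, -0.363, 0.042]), ('squat_jar', 'scene', 0.22, [0.732, -0.263, 0.067])]
[]
[('artist_brush', 'top', 0.89, [0.526, 0.461, 0.021]), ('artist_brush', 'top', 0.73, [0.503, -0.366, 0.062])]
[('artist_brush', 'scene', 0.62, [0.533, 0.46, 0.014])]
```

View pics/w14.png

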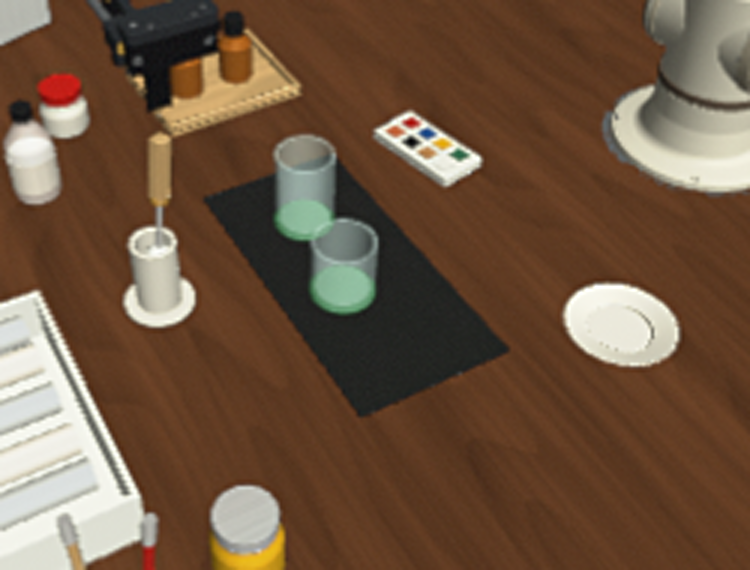

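The brush stands in its holder (160,170) and the jars are on the mat (305,185 and 345,265). The bottles are in the tray, the bystanders have not moved, and the gripper is clear. Handing in.

```bash
python3 -c "
from station import r
print(r.finish_job())"
```

```text
the job is handed in; nothing more can be done
None
```

The job is handed in, though no verdict was returned: both bottles stand in the tray, the two jars present (mid and short; no tall one showed) are on the mat and scrubbed in order, and the brush is back upright in its holder.

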